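Sort the loose battery cells into the battery box and put the box back in the row

TASK

Four loose battery cells are standing under the clip bar of the mahogany shelf, where the blue battery box belongs. Sort them into the box, the two fat cells in the wide bay and the two slim cells in the narrow bay, each standing upright with its button up. Leave the box with its standing cells back in its place on the shelf, centred under the clip bar and square to it, pull to the front, without disturbing the glass bulb, the torch or the tubes in the bar.

Things in the scene. Friction and masses are not known exactly. Their poses are not given: they have to be found in the camera images.
- shelf: Fixed open-backed shelf of dark mahogany veneer: board 340 (x) by 690 (y) by 18 mm lying on the table, gable ends 300 mm high, 654 mm apart inside, spanning x 15 to 165 mm. Origin: centre of the board's underside (board top 18 mm up); x to the back, away from the robot, y along the row. The cells stand in a row near x = 68 mm, about 70 mm apart; the box starts in front of them on the board.
- clip_bar: Fixed aluminium bar between the gables, above the row; spring clips on its front hold two slim white LED tubes (16 mm thick, 554 mm long), one above the other. Origin: middle of its lower edge, 187 mm above the board top (x = 80 mm on the shelf); axes as the shelf's. It fills x -15 to +14 mm, z 0 to 64 mm, the whole width: cells below are reached with the tool slanting in from the front.
- home (a point): Place of the battery box: the point on the top face of the shelf board directly under the middle of the clip bar (x = 80 mm on the shelf). The box's origin belongs here, its x axis along the shelf's x (pull towards the front).
- battery_box: Loose open blue plastic box, 100 (x) by 172 (y) by 40 mm high, walls and floor 3 mm, 3 mm rim lip outside, about 250 g. A divider 38 mm high parts it into a wide bay (y -15 to +83 mm) and a narrow bay (y -83 to -18 mm), both x -47 to +47 mm inside. Origin: centre of its underside; the pull is on its -x front. Starts empty, pull towards the robot, turned up to 10 degrees from the shelf.
- wide_bay (a point): Centre of the wide bay's floor, 3 mm above the box's underside. Axes as the box's.
- narrow_bay (a point): Centre of the narrow bay's floor, 3 mm above the box's underside. Axes as the box's.
- pull (a point): Grip point on the box's T-shaped pull, moulded on the middle of its front wall: a neck 16 mm wide and 12 mm long carries a grip block 24 mm wide (y), 22 mm long (x, 12 to 34 mm out from the wall), 6 to 34 mm above the box's underside. The point is in the block's middle, 23 mm out from the wall, 24 mm above the underside. Axes as the box's; pinch it along y.
- fat_cell_1: Fat battery cell (D size): cylinder 34 mm in diameter, 61.5 mm tall including its 1.5 mm contact button, about 140 g, bare metal jacket. It starts standing on the shelf board under the clip bar, button up. Origin: centre of its flat lower end; z runs up the cell to the button.
- fat_cell_2: Fat battery cell (D size): cylinder 34 mm in diameter, 61.5 mm tall including its 1.5 mm contact button, about 140 g, bare metal jacket. It starts standing on the shelf board under the clip bar, button up. Origin: centre of its flat lower end; z runs up the cell to the button.
- slim_cell_1: Slim battery cell (AA size): cylinder 14.5 mm in diameter, 50.5 mm tall including its 1.5 mm contact button, about 24 g, bare metal jacket. It starts standing on the shelf board under the clip bar, button up. Origin: centre of its flat lower end; z runs up the cell to the button.
- slim_cell_2: Slim battery cell (AA size): cylinder 14.5 mm in diameter, 50.5 mm tall including its 1.5 mm contact button, about 24 g, bare metal jacket. It starts standing on the shelf board under the clip bar, button up. Origin: centre of its flat lower end; z runs up the cell to the button.
- globe_bulb: Bystander: clear glass globe bulb, 80 mm in diameter, 116 mm tall, cap up, sitting in a cardboard ring at one end of the row (275 mm from the middle). Origin: centre of its underside, z up. Light, easily shifted.
- torch: Bystander: silver aluminium torch, 44 mm in diameter at the head, 124 mm tall, standing on its head at the other end of the row. Origin: centre of its underside, z up.
Mind the look-alikes: they are no part of the job. Leave any red look-alike of the fat_cell_1 alone. Leave any brown look-alike of the fat_cell_2 alone.

How it is judged:
At the end, for the whole second after the job is handed in: Fat cells stand in the wide bay, slim cells in the narrow bay, button up, within 8 degrees of upright; box flat on the board, within 25 mm front to back and 30 mm along the row of its place under the bar, square within 8 degrees, pull to the front; bulb and torch standing; all at rest (x of fat_cell_1 in the frame of battery_box between -0.047 and 0.047 m and y of fat_cell_1 in the frame of battery_box between -0.015 and 0.083 m and z of fat_cell_1 in the frame of battery_box between -0.005 and 0.009 m and angle between each of fat_cell_1, fat_cell_2, slim_cell_1, slim_cell_2, globe_bulb, torch's own z axis and vertical below 0.15 rad and linear speed of each of fat_cell_1, fat_cell_2, slim_cell_1, slim_cell_2, battery_box below 0.02 m/s and x of fat_cell_2 in the frame of battery_box between -0.047 and 0.047 m and y of fat_cell_2 in the frame of battery_box between -0.015 and 0.083 m and z of fat_cell_2 in the frame of battery_box between -0.005 and 0.009 m and x of slim_cell_1 in the frame of battery_box between -0.047 and 0.047 m and y of slim_cell_1 in the frame of battery_box between -0.083 and -0.018 m and z of slim_cell_1 in the frame of battery_box between -0.005 and 0.009 m and x of slim_cell_2 in the frame of battery_box between -0.047 and 0.047 m and y of slim_cell_2 in the frame of battery_box between -0.083 and -0.018 m and z of slim_cell_2 in the frame of battery_box between -0.005 and 0.009 m and x of battery_box in the frame of home between -0.025 and 0.025 m and y of battery_box in the frame of home between -0.03 and 0.03 m and z of battery_box in the frame of home between -0.005 and 0.005 m and x of pull in the frame of home below -0.03 m and angle between the x axis of battery_box and the x axis of shelf, either way round below 0.14 rad and angle between battery_box's own z axis and vertical below 0.05 rad); the robot touches nothing.
It fails at once if the glass bulb is shifted by more than 20 mm or tipped (distance of globe_bulb from where it was at the start of the episode above 0.02 m or angle between globe_bulb's own z axis and vertical above 0.3 rad).
It fails at once if the torch is shifted by more than 20 mm or tipped (distance of torch from where it was at the start of the episode above 0.02 m or angle between torch's own z axis and vertical above 0.3 rad).
It fails at once if the clip bar or its tubes are struck or pushed with more than 10 N (contact force between any of the arm, the fingers and clip_bar above 10 N).
It also fails if it takes over 72 s, if anything falls off the work surface, if the arm or the gripper's body presses on something with over 40 N, if the wrist force passes 120 N, or if a joint passes its speed limit or range.

ROBOT

A 7-joint arm with a two-finger parallel gripper is mounted at the origin on the work surface. World frame = base frame: x ahead of the robot, y to its left, z up, the work surface at z = 0. Lengths are in m, angles in rad, forces in N, time in s.
With the tool pointing down it reaches from about 0.425 to 1.025 m from the base axis. Payload 9.4 kg.
Tool frame: the origin (TCP) lies at the very end of the fingers, on their centre line; the grasp point (between the pads) lies r.grip_point_offset behind it (r.grip_point_offset is the distance from the TCP to the grasp point, in m); z points along the fingers, y is the line along which they close (so a half turn about z gives the same grasp; the last joint's range is limited). The gripper opens to 93 mm and grips with 3 to 60 N. Pads are 15 mm wide; open, the fingers measure 128 mm over their backs; the gripper's body (75 mm by 188 mm) begins 65 mm behind the grasp point.
Start: joints at [1.029, 0.599, -0.003, 1.599, 0.002, 0.943, -0.08], TCP at [0.325, -0.648, 0.219] pointing down, gripper open.
Joint ranges: [-2.57, 2.57], [-0.35, 1.97], [-1.29, 1.29], [0.11, 2.56], [-1.05, 4.19], [0.11, 1.86], [-2.63, 2.63]. Speed limits (rad/s): [2.22, 2.22, 3.01, 3.01, 3.14, 3.14, 3.14].

INTERFACE

Orientations are given as a rotation vector (axis times angle).
In Python, from plant import r, imaging gives the robot as it stands. The module is installed in compiled form; this text tells all that it offers.
- The arm moves only by the tool servo_tool, never from a script. Its argument "series" is a list of rows, each a list of 3 entries, a list of its own where there are three numbers: the finger opening in mm, from 0 to 93, then the shift along the tool's x, y, z in units of 0.5 m (1.0 is 0.5 m), then the turn, a rotation vector about the tool's x, y, z in units of 60 degrees (1.0 is 60 degrees). A call has 1 to 10 rows; each row is the pose to reach, as a shift and turn from the pose commanded when the call began, along the tool's axes at that moment; what a row does not reach only later rows make up. A row lasts 1/10 s, in which the tool goes at most 50 mm and 8.59 degrees, less where a joint would pass 70% of its speed; a pose out of reach is approached as far as the arm can. A call with a number of a shift or a turn outside -1 to 1 is refused whole. A call with a gripper value outside its range is refused whole. The fingers move at their own pace and stop on an object; "grip_force" is the grip in N (left out, the last holds). Time passes only in rows, so rows that repeat a pose let the fingers close. It gives the time, the measured TCP pose, the force, the opening and the grip force at its end, in the units of the state.
- r.get_state(): the state, without advancing time (a new reading comes with each control period).
- imaging.grab_frame(name): name is "side" or "top"; returns a dict with "frame" (420x560x3 uint8, red, green, blue), "z_map" (420x560 float32, m along the optical axis (not along the pixel's ray), 0 where there is no reading), "fx", "fy", "cx", "cy" (pixels), "position" and "attitude" of the camera in the world. Camera axes: x right, y up, looking along -z (the intrinsics and any distortion apply to the point x, -y, -z); pixel columns grow to the right and rows downward; lengths in m; the calibration is good to about 2 mm. A picture is of the moment at which its call begins.
- r.job_done(): hands the job in; it is judged then, once.
The state is a dict: "time_s": time; "qpos": joint angles; "qvel": joint speeds; "tau": joint torques, N m; "ee_pos": TCP position; "tool_rot": TCP orientation; "contact_force": force on the tool from outside, world axes, zero at the start; "ft_torque": the same for the moment, N m; "finger_gap": finger opening in m; "finger_force": force on a finger pad.
Only numpy, scipy, OpenCV 4.12 (cv2) and the standard library are available. Lean on these libraries where they do the work, as an engineer would, in place of code of your own. Each camera call takes 0.05 s, during which the arm holds its last target. There are 200 camera calls.

## Working session

There is one attempt and no reset: what is moved stays moved. The work goes in short steps, Python scripts to look and compute and a tool call to move; the robot and the scene stay as the last step left them, time stands still between calls to the robot, and variables do not carry over. Pictures are saved under pics/ and viewed, at most 10 in all, crops included, and the job is handed in when it is done.

Besides the shell and the picture viewer there is one more tool, called after "Emit:" as name(argument=value, ...) on one line, values as JSON. servo_tool: Moves the arm, as the interface text tells. Shifts and turns lie within -1 to 1; 1 stands for 0.5 m of shift or 60 degrees of turn. Its arguments: {"type":"object","properties":{"series":{"type":"array"},"grip_force":{"type":"number"}},"required":["series"]}

```bash
mkdir -p pics; cat > h.py <<'E'
from plant import r, imaging
import numpy as np, cv2
from scipy.spatial.transform import Rotation as R
def rot(a):
    a=np.array(a,float)
    if a.shape==(3,3): return a
    return R.from_rotvec(a).as_matrix() if a.size==3 else R.from_quat(a).as_matrix()
def pts(f):
    z=f['z_map'];v,u=np.mgrid[:z.shape[0],:z.shape[1]]
    c=np.stack([(u-f['cx'])/f['fx']*z,-(v-f['cy'])/f['fy']*z,-z],-1)
    return c@rot(f['attitude']).T+np.array(f['position'])
E
python3 - <<'E'
from h import *
for n in('top','side'):
    f=imaging.grab_frame(n); np.save(n+'.npy',f,allow_pickle=True)
    cv2.imwrite(f'pics/{n}0.png',f['frame'][...,::-1])
    print(n,{k:v for k,v in f.items() if k not in('frame','z_map')})
print(r.get_state(), r.grip_point_offset)
E
```

```text
top {'fx': 398.6151378460999, 'fy': 398.6151378460999, 'cx': 284.95547084464454, 'cy': 211.1417432212795, 'position': array([0.50873168, 0.02813929, 0.92761747]), 'attitude': array([ 0.14367263, -0.15480002, -1.5583076 ])}
side {'fx': 402.41544425862867, 'fy': 402.41544425862867, 'cx': 281.1215830335679, 'cy': 210.38335538667738, 'position': array([ 0.46924019, -0.66537124,  0.69889526]), 'attitude': array([ 0.88296385, -0.12144407, -0.27892271])}
{'time_s': 0.1, 'qpos': array([ 1.02930731,  0.60004935, -0.00256288,  1.60004173,  0.00179876,
        0.94291206, -0.07980184]), 'qvel': array([ 3.72940996e-04,  4.30563490e-04, -1.34657600e-04, -2.74975883e-03,
       -4.86437011e-04, -6.54130306e-05, -1.61893544e-03]), 'tau': array([ 5.48327909e-03, -7.66556525e+01,  1.50209796e+00, -2.52937031e+01,
       -5.22898778e-02,  1.35814038e-02,  7.00423698e-05]), 'ee_pos': array([ 0.32477173, -0.64769771,  0.21784591]), 'tool_rot': array([-3.05581134e+00, -7.23336811e-01,  6.89624559e-04]), 'contact_force': array([-0.03638693, -0.26479906, -0.30370636]), 'ft_torque': array([ 0.01913667,  0.01379947, -0.00984158]), 'finger_force': 0.0, 'finger_gap': 0.09327479614541291} 0.0188
```

View pics/top0.png

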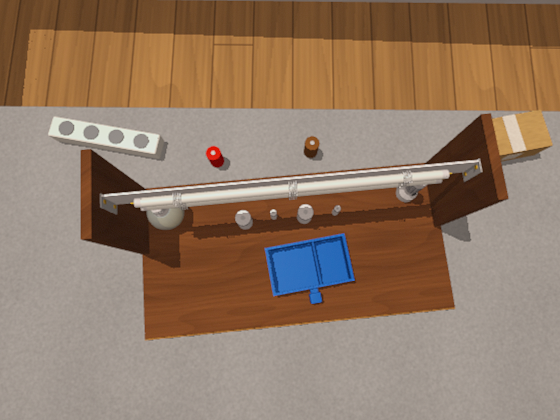

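View pics/side0.png

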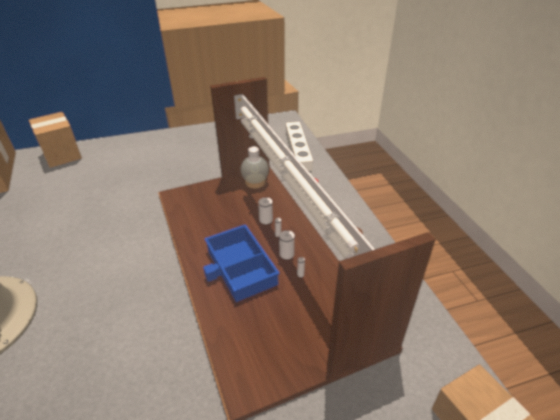

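The top view shows fat cells at about (244,219) and (305,213), slim cells at (273,214) and (336,210), and the box around (310,265) with its pull at (316,296). The bulb is at (165,215) and the torch at (406,190).

Things that could be taken for the fat cells: the red look-alike at (215,156) and the brown one at (311,147). Both are behind the shelf, on the table. The bare-metal cells under the bar are the right ones.

```bash
python3 - <<'E'
from h import *
F={n:np.load(n+'.npy',allow_pickle=True).item() for n in('top','side')}
for n,f in F.items():
    P=pts(f);hsv=cv2.cvtColor(f['frame'],cv2.COLOR_RGB2HSV)
    blue=(hsv[...,0]>100)&(hsv[...,0]<125)&(hsv[...,1]>150)&(P[...,2]<.1)&(P[...,0]<1)&(P[...,2]>0.01)&(P[...,0]>.3)&(np.abs(P[...,1])<.4)
    b=P[blue]; print(n,'blue',blue.sum(),'z pct',np.percentile(b[:,2],[1,10,50,90,99]).round(4))
    rim=b[b[:,2]>np.percentile(b[:,2],99)-.006]
    # rim rectangle
    (c,s,a)=cv2.minAreaRect((rim[:,:2]*1000).astype(np.float32)); print(' rim rect',c,s,a)
    (c,s,a)=cv2.minAreaRect((b[:,:2]*1000).astype(np.float32)); print(' all rect',c,s,a)
    # board
    bd=(np.abs(P[...,2]-.018)<.006)&(hsv[...,1]>90)&((hsv[...,0]<15)|(hsv[...,0]>170))&(P[...,0]<1)
    q=P[bd]; print(' board z',np.median(q[:,2]),q.min(0),q.max(0))
    ys=np.arange(-.3,.3,.02);E=[]
    for y in ys:
        k=q[np.abs(q[:,1]-y)<.006]
        if len(k)>5:E.append((y,np.percentile(k[:,0],1)))
    E=np.array(E);l=cv2.fitLine((E[:,::-1]*1000).astype(np.float32),cv2.DIST_HUBER,0,.01,.01).ravel();print(' front edge',l,np.degrees(np.arctan2(-l[0],l[1])))
    print(' side y ends at x bins',[(round(x,2),np.percentile(q[np.abs(q[:,0]-x)<.006][:,1],[.5,99.5]).round(4).tolist()) for x in (.42,.46,.5,.54)])
f=F['top'];P=pts(f)
for nm,(u,v) in dict(f1=(244,219),s1=(273,214),f2=(305,213),s2=(336,210),bulb=(165,215),torch=(406,190)).items():
    w=14 if nm[0]=='f' else 8
    q=P[v-w:v+w,u-w:u+w].reshape(-1,3);q=q[(q[:,2]>.03)&(q[:,2]<.13)];top=q[q[:,2]>np.percentile(q[:,2],95)-.006]
    print(nm,len(q),'ztop',np.percentile(q[:,2],[50,95]).round(4),'top ctr',top.mean(0).round(4),len(top),q.min(0).round(3),q.max(0).round(3))
f=F['side'];P=pts(f)
for nm,(u,v) in dict(f1=(265,210),s1=(278,228),f2=(287,245),s2=(301,267)).items():
    w=16 if nm[0]=='f' else 10
    q=P[v-w:v+w,u-w:u+w].reshape(-1,3);q=q[(q[:,2]>.026)&(q[:,2]<.13)];top=q[q[:,2]>np.percentile(q[:,2],97)-.006]
    print('side',nm,len(q),'ztop',np.percentile(q[:,2],[50,97]).round(4),'top ctr',top.mean(0).round(4),len(top),q.min(0).round(3),q.max(0).round(3))
# bar / gables
P=pts(F['top']);q=P[(P[...,2]>.19)&(P[...,2]<.285)&(np.abs(P[...,1])<.25)&(P[...,0]>.5)&(P[...,0]<.9)]
for y in np.arange(-.2,.21,.1):
    k=q[np.abs(q[:,1]-y)<.02];print('bar',round(y,1),k.min(0).round(3),k.max(0).round(3))
P=P.reshape(-1,3);q=P[(P[:,2]>.305)&(P[:,2]<.33)];print(len(q))
for s in(1,-1):
    k=q[q[:,1]*s>.2];print('gable',k.min(0).round(3),k.max(0).round(3),k.mean(0))
E
```

```text
top blue 4031 z pct [0.0167 0.0187 0.0212 0.0567 0.0597]
 rim rect (546.4246826171875, -32.977760314941406) (130.9897003173828, 175.8827362060547) 11.108528137207031
 all rect (545.5018920898438, -37.68470764160156) (135.01559448242188, 184.42926025390625) 11.254798889160156
 board z 0.01747955510029181 [ 0.39708977 -0.57899646  0.01204038] [0.8305027  0.34850508 0.02393789]
 front edge [ 1.0379892e-01 -9.9459833e-01  4.3506567e+02 -8.8689394e+00] -174.04202
 side y ends at x bins [(0.42, [0.0534, 0.3278]), (0.46, [-0.3057, 0.3306]), (0.5, [-0.3493, 0.334]), (0.54, [-0.3461, 0.3386])]
side blue 1312 z pct [0.0191 0.0203 0.0222 0.0582 0.0602]
 rim rect (543.8770751953125, -40.270301818847656) (128.34530639648438, 170.7553253173828) 11.6551513671875
 all rect (544.0331420898438, -40.495994567871094) (129.454345703125, 170.4442138671875) 10.922636032104492
 board z 0.01848769351856394 [-0.05175482 -0.46259017  0.01200275] [0.99920017 1.13633055 0.02396196]
 front edge [ 1.02832206e-01 -9.94698703e-01  4.35108948e+02 -5.00000000e+01] -174.09772
 side y ends at x bins [(0.42, [0.029, 0.32
[... 962 characters left out ...]
 ztop [0.0636 0.0799] top ctr [ 0.6703 -0.025   0.0782] 138 [ 0.654 -0.098  0.026] [0.687 0.047 0.081]
side s2 114 ztop [0.052  0.0691] top ctr [ 0.6806 -0.0952  0.0671] 34 [ 0.673 -0.102  0.026] [ 0.688 -0.088  0.07 ]
bar -0.2 [ 0.689 -0.22   0.211] [ 0.719 -0.18   0.27 ]
bar -0.1 [ 0.681 -0.12   0.218] [ 0.709 -0.08   0.271]
bar 0.0 [ 0.667 -0.02   0.211] [0.698 0.019 0.271]
bar 0.1 [0.661 0.08  0.218] [0.688 0.12  0.271]
bar 0.2 [0.647 0.18  0.213] [0.677 0.22  0.271]
0Traceback (most recent call last):
  File "<stdin>", line 36, in <module>
    return umr_minimum(a, axis, None, out, keepdims, initial, where)
ValueError: zero-size array to reduction operation minimum which has no identity
```

```bash
cat > plan.py <<'E'
# usage: plan.py tilt yaw x,y,z [x,y,z ...]  grasp-point waypoints -> shift/turn units from current pose
import sys; from h import *
s=r.get_state();p=np.array(s['ee_pos']);C=rot(s['tool_rot'])
t,w=np.radians(float(sys.argv[1])),np.radians(float(sys.argv[2]))
ex=np.array([np.cos(w),np.sin(w),0]);up=np.array([0,0,1.])
z=np.sin(t)*ex-np.cos(t)*up;x=np.cos(t)*ex+np.sin(t)*up
T=np.column_stack([x,np.cross(z,x),z])
print('t',round(s['time_s'],2),'grasp',(p-C[:,2]*r.grip_point_offset).round(4),'gap',round(s['finger_gap'],4),'ff',s['finger_force'],'F',np.round(s['contact_force'],1))
print('turn',(R.from_matrix(C.T@T).as_rotvec()/np.radians(60)).round(3))
for a in sys.argv[3:]:
    g=np.array([float(v) for v in a.split(',')])+z*r.grip_point_offset
    print(a,(C.T@(g-p)/.5).round(3), 'mm',round(np.linalg.norm(g-p)*1000))
E
python3 plan.py 40 11.2 .60,-.109,.150
python3 - <<'E'
import numpy as np
w=np.radians(11.2);O=np.array([.560,-.036]);ex=np.array([np.cos(w),np.sin(w)]);ey=np.array([-ex[1],ex[0]])
for n,a,b in[('s back',20,-50.5),('s front',-20,-50.5),('f back',21,34),('f front',-23,34),('pull',-73,0)]:print(n,(O+(a*ex+b*ey)/1e3).round(4))
tz=np.r_[np.sin(np.radians(40))*ex,-np.cos(np.radians(40))];print('tz',tz)
E
```

```text
t 0.1 grasp [ 0.3248 -0.6477  0.2366] gap 0.0933 ff 0.0 F [-0.  -0.3 -0.3]
turn [-0.091  0.663  0.246]
.60,-.109,.150 [ 0.998 -0.71   0.165] mm 618
s back [ 0.5894 -0.0817]
s front [ 0.5502 -0.0894]
f back [0.574  0.0014]
f front [ 0.5308 -0.0071]
pull [ 0.4884 -0.0502]
tz [ 0.63054582  0.12485143 -0.76604444]
```

```bash
python3 - <<'E'
from h import *
a=np.load('top.npy',allow_pickle=True).item()['frame'][185:245,225:355,::-1]
cv2.imwrite('pics/crop.png',cv2.resize(a,None,fx=6,fy=6,interpolation=cv2.INTER_CUBIC))
E
```

```text
(no output)
```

View pics/crop.png

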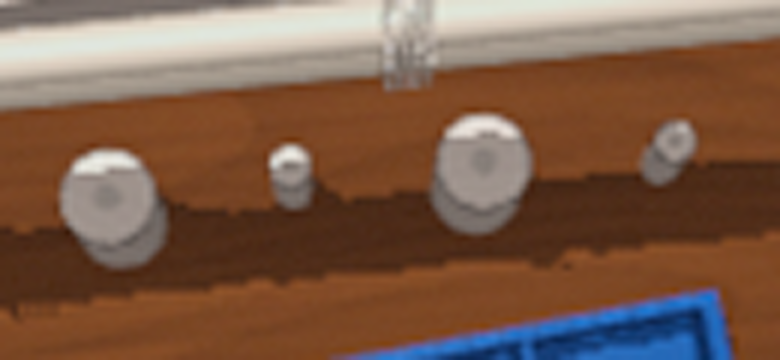

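The crop confirms four silver cells: fat at crop (108,195) and (484,165), slim at (290,165) and (677,140). None is red or brown. I'm moving to the pre-approach now.

Emit:
servo_tool(series=[[93,[0.08,-0.056,0.013],[-0.007,0.053,0.02]],[80,[0.16,-0.113,0.026],[-0.014,0.106,0.039]],[70,[0.24,-0.17,0.04],[-0.022,0.16,0.059]],[60,[0.32,-0.227,0.053],[-0.029,0.212,0.079]],[50,[0.4,-0.284,0.066],[-0.036,0.265,0.098]],[40,[0.48,-0.341,0.079],[-0.044,0.318,0.118]],[32,[0.56,-0.398,0.092],[-0.051,0.371,0.138]],[32,[0.64,-0.454,0.106],[-0.058,0.424,0.157]],[32,[0.72,-0.511,0.119],[-0.066,0.477,0.177]],[32,[0.8,-0.568,0.132],[-0.073,0.53,0.197]]], grip_force=15)

```text
time_s: 1.1
ee_pos: [0.5489, -0.2278, 0.164]
tool_rot: [-2.935, -0.394, -0.787]
contact_force: [0.7, -0.8, -0.1]
finger_gap: 0.0325
finger_force: 0.0
```

```bash
python3 plan.py 40 11.2 .60,-.109,.158 .681,-.093,.0605
```

```text
t 1.1 grasp [ 0.5399 -0.2304  0.1803] gap 0.0325 ff 0.0 F [ 0.7 -0.8 -0.1]
turn [-0.047  0.166  0.053]
.60,-.109,.158 [ 0.14 -0.2   0.13] mm 138
.681,-.093,.0605 [ 0.184 -0.186  0.381] mm 231
```

Emit:
servo_tool(series=[[32,[0.035,-0.05,0.032],[-0.012,0.042,0.013]],[32,[0.07,-0.1,0.065],[-0.024,0.083,0.027]],[32,[0.105,-0.15,0.098],[-0.036,0.125,0.04]],[32,[0.14,-0.2,0.13],[-0.047,0.166,0.053]],[32,[0.14,-0.2,0.13],[-0.047,0.166,0.053]]])

```text
time_s: 1.6
ee_pos: [0.6364, -0.1581, 0.2283]
tool_rot: [-2.884, -0.31, -0.924]
contact_force: [-0.5, -0.1, -0.0]
finger_gap: 0.0323
finger_force: 0.0
```

```bash
python3 plan.py 40 11.2 .681,-.093,.0605 .664,-.096,.0605
python3 - <<'E'
from h import *
f=imaging.grab_frame('side');cv2.imwrite('pics/s1.png',f['frame'][...,::-1])
E
```

```text
t 1.6 grasp [ 0.6258 -0.161   0.2436] gap 0.0323 ff 0.0 F [-0.5 -0.1 -0. ]
turn [-0.039  0.072  0.004]
.681,-.093,.0605 [-0.101 -0.095  0.38 ] mm 202
.664,-.096,.0605 [-0.129 -0.097  0.36 ] mm 197
```

View pics/s1.png

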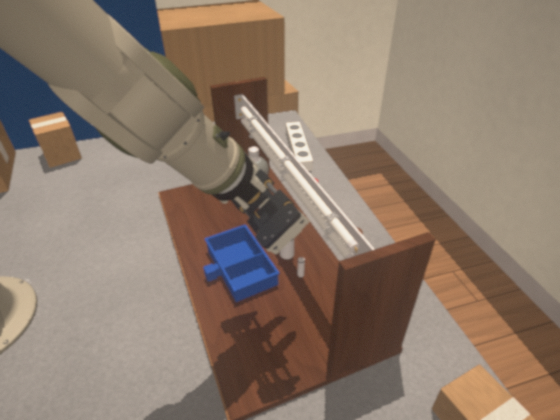

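The picture shows the gripper at about (280,215), higher than commanded and close to the front of the bar. The box and cells are untouched. I'll check the joints.

```bash
python3 plan.py 40 11.2 .60,-.109,.158; python3 -c "
from h import *
s=r.get_state();print(s['qpos'].round(3),s['qvel'].round(3),s['ee_pos'],s['tool_rot'])"
```

```text
t 1.65 grasp [ 0.6261 -0.1604  0.2442] gap 0.0318 ff 0.0 F [1.1 0.5 1.3]
turn [-0.039  0.071  0.005]
.60,-.109,.158 [-0.122 -0.105  0.126] mm 102
[ 0.718  0.447 -0.534  2.153 -1.045  0.107 -0.048] [ 0.025  0.014  0.003  0.023  0.001 -0.     0.043] [ 0.63666492 -0.15750624  0.22896026] [-2.88426191 -0.31175404 -0.92493744]
```

```bash
cat > kin.py <<'E'
import numpy as np, itertools
from scipy.spatial.transform import Rotation as R
def fk(q,P,s):
    yb,d1,l1,l2,l3,a,ty=P[:7]; ox,oy=P[7:9] if len(P)>8 else (0,0)
    q=np.array(q)*s
    rz=lambda t:R.from_euler('z',t); ry=lambda t:R.from_euler('y',t)
    T=rz(yb+q[0]); p=np.array([0,0,d1])
    T=T*ry(q[1])*rz(q[2]); p=p+T.apply([a,0,l1])
    T=T*ry(q[3]); p=p+T.apply([-a,0,l2])*1
    T=T*rz(q[4])*ry(q[5])*rz(q[6]+ty); p=p+T.apply([0,0,l3]) + (T*rz(-q[6]-ty)).apply([ox,oy,0])
    return p,T
E
cat > fit.py <<'E'
from kin import *; from scipy.optimize import least_squares; import json
D=[([1.02930731,.60004935,-.00256288,1.60004173,.00179876,.94291206,-.07980184],[.32477173,-.64769771,.21784591],[-3.05581134,-.723336811,.000689624559]),
([.718,.447,-.534,2.153,-1.045,.107,-.048],[.63666492,-.15750624,.22896026],[-2.88426191,-.31175404,-.92493744])]
try: D+=json.load(open('data.json'))
except Exception: pass
res=[]
for s3,s5,s7,s1 in itertools.product((1,-1),repeat=4):
    s=np.array([s1,1,s3,1,s5,1,s7])
    def err(P):
        e=[]
        for q,p,o in D:
            pp,T=fk(q,P,s); e+=list(pp-p)+list(.5*(T.inv()*R.from_rotvec(o)).as_rotvec())
        return np.r_[e,.003*np.array(P[5:6]),.003*P[7:9]]
    for ty in(0,1.57,3.14,-1.57):
        S=least_squares(err,[0,.34,.45,.45,.3,0,ty,0,0]);res.append((S.cost,s.tolist(),S.x.round(4).tolist()))
res.sort(key=lambda a:a[0])
for a in res[:4]:print(a)
json.dump(res[0][1:],open('model.json','w'))
E
python3 fit.py
```

```text
(np.float64(3.022434497910477e-08), [-1, 1, -1, 1, -1, 1, -1], [-0.0008, 0.2135, 0.699, 0.3563, 0.3674, 0.0191, 1.5702, -0.013, -0.056])
(np.float64(3.022434497910654e-08), [-1, 1, -1, 1, -1, 1, -1], [-0.0008, 0.2135, 0.699, 0.3563, 0.3674, 0.0191, 1.5702, -0.013, -0.056])
(np.float64(3.022434497910817e-08), [-1, 1, -1, 1, -1, 1, -1], [-0.0008, 0.2135, 0.699, 0.3563, 0.3674, 0.0191, 1.5702, -0.013, -0.056])
(np.float64(3.0224344979124735e-08), [-1, 1, -1, 1, -1, 1, -1], [-0.0008, 0.2135, 0.699, 0.3563, 0.3674, 0.0191, 1.5702, -0.013, -0.056])
```

```bash
cat > rec.py <<'E'
import json,os; from plant import r
s=r.get_state();d=json.load(open('data.json')) if os.path.exists('data.json') else []
d.append([list(map(float,s[k])) for k in('qpos','ee_pos','tool_rot')]);json.dump(d,open('data.json','w'));print(s['qpos'].round(3),s['ee_pos'].round(3),'t',s['time_s'])
E
python3 plan.py 0 20 .48,-.10,.27
```

```text
t 1.65 grasp [ 0.6261 -0.1604  0.2442] gap 0.0318 ff 0.0 F [1.1 0.5 1.3]
turn [ 0.01  -0.597 -0.124]
.48,-.10,.27 [-0.204 -0.183 -0.195] mm 168
```

Emit:
servo_tool(series=[[32,[-0.05,0,-0.08],[0,0,0]],[32,[-0.1,-0.04,-0.16],[0,-0.1,-0.02]],[32,[-0.14,-0.08,-0.19],[0,-0.2,-0.04]],[32,[-0.17,-0.12,-0.195],[0,-0.3,-0.06]]])

```text
time_s: 2.05
ee_pos: [0.5297, -0.1436, 0.2546]
tool_rot: [-2.978, -0.391, -0.64]
contact_force: [0.5, 2.3, -0.2]
finger_gap: 0.0323
finger_force: 0.0
```

```bash
python3 rec.py
```

```text
[ 0.341  0.249 -0.042  2.222 -0.641  0.384 -0.443] [ 0.53  -0.144  0.255] t 2.05
```

Emit:
servo_tool(series=[[32,[-0.02,-0.03,0],[0,-0.1,-0.02]],[32,[-0.03,-0.06,0],[0,-0.2,-0.04]],[32,[-0.03,-0.06,0],[0,-0.3,-0.06]]])

```text
time_s: 2.35
ee_pos: [0.5087, -0.1142, 0.249]
tool_rot: [-3.078, -0.517, -0.168]
contact_force: [0.2, 0.6, -0.8]
finger_gap: 0.032
finger_force: 0.0
```

```bash
python3 rec.py; python3 fit.py; python3 plan.py 0 20 .48,-.10,.27
```

```text
[-0.032  0.285  0.224  2.103 -0.184  0.672 -0.918] [ 0.509 -0.114  0.249] t 2.35
(np.float64(8.130516915893734e-06), [-1, 1, -1, 1, -1, 1, -1], [-0.0033, 0.3611, 0.6371, 0.4046, 0.4282, -0.0143, 1.5678, -0.057, -0.0535])
(np.float64(8.130516915894112e-06), [-1, 1, -1, 1, -1, 1, -1], [-0.0033, 0.3611, 0.6371, 0.4046, 0.4282, -0.0143, 1.5678, -0.057, -0.0535])
(np.float64(8.13051691589499e-06), [-1, 1, -1, 1, -1, 1, -1], [-0.0033, 0.3611, 0.6371, 0.4046, 0.4282, -0.0143, 1.5678, -0.057, -0.0535])
(np.float64(8.13051691589676e-06), [-1, 1, -1, 1, -1, 1, -1], [-0.0033, 0.3611, 0.6371, 0.4046, 0.4282, -0.0143, 1.5678, -0.057, -0.0535])
t 2.35 grasp [ 0.5068 -0.1149  0.2677] gap 0.032 ff 0.0 F [ 0.2  0.6 -0.8]
turn [ 0.003 -0.104 -0.016]
.48,-.10,.27 [-0.044 -0.046 -0.009] mm 32
```

```bash
cat > kin.py <<'E'
import numpy as np, json
from scipy.spatial.transform import Rotation as R
from scipy.optimize import least_squares
S=np.array([-1,1,-1,1,-1,1,-1])
rz=lambda t:R.from_euler('z',t); ry=lambda t:R.from_euler('y',t)
def fk(q,P):
    a1,d1,b2,l1,a,b4,l2,a2,b6,l3=P; q=np.array(q)*S
    T=rz(q[0]); p=T.apply([a1,0,d1])
    T=T*ry(q[1])*rz(q[2]); p=p+T.apply([a,b2,l1])
    T=T*ry(q[3])*rz(q[4]); p=p+T.apply([a2,b4,l2])
    T=T*ry(q[5]); p=p+T.apply([0,b6,l3]); return p,T*rz(q[6]+np.pi/2)
D=[([1.02930731,.60004935,-.00256288,1.60004173,.00179876,.94291206,-.07980184],[.32477173,-.64769771,.21784591],[-3.05581134,-.723336811,.000689624559]),
([.718,.447,-.534,2.153,-1.045,.107,-.048],[.63666492,-.15750624,.22896026],[-2.88426191,-.31175404,-.92493744])]
def fit():
    DD=D+json.load(open('data.json'))
    x0=np.array([0,.33,0,.5,0,0,.45,0,0,.35])
    w=np.array([.02,.005,.02,.005,.02,.02,.005,.02,.02,.005])
    f=lambda P:np.r_[np.concatenate([fk(q,P)[0]-p for q,p,o in DD]),w*(P-x0)]
    s=least_squares(f,x0);return s.x,f(s.x)[:3*len(DD)],[(fk(q,s.x)[1].inv()*R.from_rotvec(o)).magnitude() for q,p,o in DD]
LO=np.array([-2.57,-.35,-1.29,.11,-1.05,.11,-2.63]);HI=np.array([2.57,1.97,1.29,2.56,4.19,1.86,2.63])
E
python3 - <<'E'
from kin import *
P,e,o=fit();print(P.round(3));print((1000*e).round(1));print(np.round(o,4))
E
```

```text
[ 0.024  0.302 -0.067  0.597  0.01   0.005  0.456  0.026  0.005  0.281]
[-0.3 -0.2 -0.   0.2  0.3 -0.  -0.2 -0.8 -0.2 -0.   0.8  0.3]
[0.     0.0006 0.     0.    ]
```

```bash
cat > ik.py <<'E'
from kin import *
def toolrot(t,w,flip=0):
    t,w=np.radians([t,w]);ex=np.array([np.cos(w),np.sin(w),0]);up=np.array([0,0,1.])
    z=np.sin(t)*ex-np.cos(t)*up;x=np.cos(t)*ex+np.sin(t)*up
    T=R.from_matrix(np.column_stack([x,np.cross(z,x),z]));return T*rz(np.pi) if flip else T
def ik(P,g,T,q0,n=.02):
    tgt=np.array(g)+.0188*T.apply([0,0,1])
    def f(q):
        p,A=fk(q,P);return np.r_[(p-tgt)*5,(A.inv()*T).as_rotvec(),n*.05*(q-q0)]
    q0=np.clip(q0,LO+.03,HI-.03);s=least_squares(f,q0,bounds=(LO+.02,HI-.02),max_nfev=60)
    e=f(s.x);return s.x,np.linalg.norm(e[:3])/5,np.linalg.norm(e[3:6])
E
python3 - <<'E'
from ik import *
P=fit()[0];rng=np.random.default_rng(0)
G=dict(s2=(.681,-.093,.0605),f1=(.657,.113,.07))
for t in(25,32,40,48):
  for n,g in G.items():
    sol=[]
    for flip in(0,1):
      for k in range(25):
        q,ep,eo=ik(P,g,toolrot(t,11.2,flip),rng.uniform(LO,HI),.0)
        if ep<.002 and eo<.01:sol.append((np.min(np.minimum(q-LO,HI-q)),flip,q.round(2)))
    sol.sort(key=lambda a:-a[0])
    print(t,n,len(sol))
    for s in sol[:4]:print('   ',s[0].round(2),s[1],s[2])
E
```

```text
25 s2 24
    0.38 1 [ 0.66  0.85 -0.89  2.06  1.64  0.49  0.36]
    0.37 1 [ 0.68  0.87 -0.92  2.06  1.64  0.52  0.37]
    0.33 1 [ 0.61  0.83 -0.82  2.06  1.65  0.44  0.32]
    0.25 1 [ 0.75  0.92 -1.04  2.06  1.63  0.62  0.41]
25 f1 30
    0.43 1 [ 0.27  0.8  -0.85  2.13  1.73  0.61 -0.11]
    0.43 1 [ 0.21  0.77 -0.77  2.13  1.75  0.55 -0.15]
    0.42 1 [ 0.2   0.77 -0.75  2.13  1.75  0.53 -0.16]
    0.38 1 [ 0.31  0.82 -0.91  2.13  1.72  0.65 -0.08]
32 s2 31
    0.39 1 [ 0.68  0.87 -0.9   2.15  2.06  0.51 -0.02]
    0.38 1 [ 0.67  0.86 -0.88  2.15  2.08  0.49 -0.05]
    0.36 0 [-0.04  0.79  0.21  2.19  3.81  0.47  1.14]
    0.32 1 [ 0.03  0.77  0.11  2.19  3.7   0.43 -1.87]
32 f1 25
    0.34 1 [ 0.27  0.82 -0.86  2.22  2.05  0.68 -0.41]
    0.33 1 [ 0.1   0.75 -0.62  2.23  2.21  0.55 -0.63]
    0.33 1 [ 0.02  0.73 -0.49  2.23  2.32  0.5  -0.77]
    0.33 1 [ 0.02  0.73 -0.49  2.23  2.32  0.5  -0.78]
40 s2 30
    0.34 1 [ 0.74  0.93 -0.95  2.22  2.42  0.61 -0.3 ]
    0.33 1 [ 0.69  0.9  -0.87  2.23  2.5   0.58 -0.41]
    0.33 1 [ 0.75  0.93 -0.96  2.22  2.41  0.62 -0.28]
    0.33 1 [ 0.66  0.88 -0.83  2.23  2.55  0.57 -0.47]
40 f1 26
    0.26 1 [ 0.25  0.84 -0.82  2.3   2.35  0.81 -0.68]
    0.26 1 [ 0.21  0.82 -0.77  2.3   2.38  0.78 -0.74]
    0.26 1 [ 0.2   0.82 -0.74  2.3   2.4   0.78 -0.76]
    0.26 0 [ 0.18  0.81 -0.72  2.3   2.42  0.76  2.36]
48 s2 34
    0.28 1 [ 0.81  1.02 -1.01  2.28  2.65  0.76 -0.4 ]
    0.27 1 [ 0.74  0.96 -0.89  2.29  2.76  0.73 -0.57]
    0.27 1 [ 0.73  0.96 -0.88  2.29  2.77  0.73 -0.58]
    0.27 0 [-0.41  1.17  0.84  2.29  3.76  1.29  0.85]
48 f1 26
    0.21 1 [ 0.41  1.   -1.06  2.35  2.44  1.09 -0.58]
    0.2 1 [ 0.25  0.89 -0.81  2.36  2.55  0.99 -0.82]
    0.2 0 [ 0.25  0.89 -0.81  2.36  2.55  0.99  2.31]
    0.2 1 [ 0.24  0.89 -0.8   2.36  2.56  0.99 -0.83]
```

```bash
cat > jpath.py <<'E'
# jpath.py tilt yaw x,y,z rows total : joint-linear path from present q toward IK goal, flip=1, as servo rows
import sys; from ik import *; from plant import r
P=fit()[0]; s=r.get_state();q=np.array(s['qpos']);p0=s['ee_pos'];C=R.from_rotvec(s['tool_rot'])
t,w=float(sys.argv[1]),float(sys.argv[2]);g=[float(v) for v in sys.argv[3].split(',')];n,N=int(sys.argv[4]),int(sys.argv[5])
q0=np.array([.3,.7,-.5,2.2,2.2,.5,-.5])
qg,ep,eo=ik(P,g,toolrot(t,w,1),q0,.3);print('goal',qg.round(2),ep.round(4),eo.round(3))
pf,Cf=fk(q,P)
for i in range(1,n+1):
    p,T=fk(q+(qg-q)*i/N,P);print(i,'[%s], [%s]'%(', '.join('%.3f'%v for v in C.inv().apply(p-pf)/.5),', '.join('%.3f'%v for v in (C.inv()*T).as_rotvec()/np.radians(60))),p.round(3))
E
python3 jpath.py 34 11.2 .54,-.10,.22 7 21
```

```text
goal [ 0.72  0.37 -0.81  2.43  2.37  0.21 -0.54] 0.0 0.0
1 [-0.032, 0.027, 0.016], [-0.046, -0.038, -0.117] [ 0.499 -0.131  0.239]
2 [-0.059, 0.055, 0.029], [-0.090, -0.073, -0.237] [ 0.491 -0.148  0.231]
3 [-0.080, 0.082, 0.040], [-0.130, -0.104, -0.360] [ 0.487 -0.164  0.225]
4 [-0.095, 0.108, 0.049], [-0.168, -0.131, -0.486] [ 0.484 -0.179  0.22 ]
5 [-0.104, 0.133, 0.056], [-0.203, -0.154, -0.614] [ 0.484 -0.192  0.216]
6 [-0.108, 0.156, 0.062], [-0.236, -0.174, -0.743] [ 0.487 -0.204  0.213]
7 [-0.106, 0.176, 0.067], [-0.268, -0.190, -0.875] [ 0.491 -0.213  0.21 ]
```

Emit:
servo_tool(series=[[32,[-0.032,0.027,0.016],[-0.046,-0.038,-0.117]],[32,[-0.059,0.055,0.029],[-0.09,-0.073,-0.237]],[32,[-0.08,0.082,0.04],[-0.13,-0.104,-0.36]],[32,[-0.095,0.108,0.049],[-0.168,-0.131,-0.486]],[32,[-0.104,0.133,0.056],[-0.203,-0.154,-0.614]],[32,[-0.108,0.156,0.062],[-0.236,-0.174,-0.743]],[32,[-0.106,0.176,0.067],[-0.268,-0.19,-0.875]]])

```text
time_s: 3.05
ee_pos: [0.4924, -0.2146, 0.2089]
tool_rot: [2.284, 1.635, -0.054]
contact_force: [-0.7, -0.8, -0.5]
finger_gap: 0.0322
finger_force: 0.0
```

```bash
python3 rec.py; python3 jpath.py 36 11.2 .56,-.10,.2 7 14
```

```text
[-0.08   0.33   0.282  2.245  0.441  0.399 -0.542] [ 0.492 -0.215  0.209] t 3.05
goal [ 0.82  0.5  -0.89  2.45  2.49  0.33 -0.57] 0.0 0.0
1 [-0.011, -0.001, 0.022], [-0.003, -0.020, -0.143] [ 0.487 -0.22   0.205]
2 [-0.018, 0.001, 0.042], [-0.010, -0.033, -0.285] [ 0.489 -0.227  0.197]
3 [-0.019, 0.007, 0.061], [-0.023, -0.040, -0.427] [ 0.493 -0.231  0.189]
4 [-0.014, 0.015, 0.078], [-0.043, -0.042, -0.568] [ 0.498 -0.232  0.181]
5 [-0.004, 0.025, 0.092], [-0.069, -0.039, -0.708] [ 0.506 -0.231  0.174]
6 [0.012, 0.035, 0.104], [-0.103, -0.032, -0.846] [ 0.514 -0.227  0.168]
7 [0.034, 0.046, 0.112], [-0.145, -0.023, -0.981] [ 0.524 -0.219  0.164]
```

Emit:
servo_tool(series=[[32,[-0.011,-0.001,0.022],[-0.003,-0.02,-0.143]],[32,[-0.018,0.001,0.042],[-0.01,-0.033,-0.285]],[32,[-0.019,0.007,0.061],[-0.023,-0.04,-0.427]],[32,[-0.014,0.015,0.078],[-0.043,-0.042,-0.568]],[32,[-0.004,0.025,0.092],[-0.069,-0.039,-0.708]],[32,[0.012,0.035,0.104],[-0.103,-0.032,-0.846]],[32,[0.034,0.046,0.112],[-0.145,-0.023,-0.981]]])

```text
time_s: 3.75
ee_pos: [0.5263, -0.2238, 0.1591]
tool_rot: [1.177, 2.472, -0.188]
contact_force: [0.8, -0.8, 0.1]
finger_gap: 0.0322
finger_force: 0.0
```

```bash
python3 rec.py; python3 jpath.py 36 11.2 .57,-.10,.2 8 12
```

```text
[-0.044  0.436  0.284  2.321  1.175  0.115 -0.279] [ 0.526 -0.224  0.159] t 3.75
goal [ 0.84  0.5  -0.86  2.41  2.49  0.28 -0.53] 0.0 0.0
1 [0.020, 0.006, 0.016], [-0.012, 0.022, -0.086] [ 0.522 -0.216  0.155]
2 [0.037, 0.015, 0.029], [-0.031, 0.039, -0.171] [ 0.523 -0.208  0.146]
3 [0.053, 0.027, 0.039], [-0.056, 0.051, -0.254] [ 0.524 -0.201  0.139]
4 [0.066, 0.042, 0.046], [-0.086, 0.057, -0.336] [ 0.527 -0.192  0.133]
5 [0.077, 0.060, 0.049], [-0.123, 0.056, -0.415] [ 0.531 -0.183  0.13 ]
6 [0.086, 0.081, 0.047], [-0.164, 0.049, -0.493] [ 0.536 -0.173  0.13 ]
7 [0.093, 0.105, 0.041], [-0.209, 0.034, -0.569] [ 0.543 -0.162  0.132]
8 [0.097, 0.131, 0.030], [-0.258, 0.011, -0.642] [ 0.55  -0.15   0.136]
```

```bash
sed -i 's/^q0=.*/q0=np.array([.3,.7,-.3,2.2,2.2,.5,-.5]) if len(sys.argv)<7 else q/' jpath.py; for g in .58,-.10,.2 .60,-.10,.16 ; do python3 jpath.py 38 11.2 $g 1 12 c; done;  python3 jpath.py 38 11.2 .60,-.10,.16 10 14 c; python3 -c "
from kin import *;P,e,o=fit();print(P.round(3),abs(e).max())"
```

```text
goal [ 0.92  0.56 -1.    2.4   2.37  0.36 -0.4 ] 0.0001 0.001
1 [0.025, 0.005, 0.021], [-0.007, 0.028, -0.090] [ 0.521 -0.215  0.152]
goal [ 0.85  0.66 -0.94  2.39  2.45  0.44 -0.43] 0.0001 0.001
1 [0.026, 0.001, 0.028], [0.004, 0.028, -0.097] [ 0.52  -0.217  0.149]
goal [ 0.85  0.66 -0.94  2.39  2.45  0.44 -0.43] 0.0001 0.001
1 [0.022, 0.000, 0.024], [0.004, 0.024, -0.083] [ 0.52  -0.218  0.151]
2 [0.043, 0.003, 0.046], [0.002, 0.045, -0.165] [ 0.519 -0.213  0.137]
3 [0.061, 0.009, 0.066], [-0.008, 0.062, -0.245] [ 0.519 -0.207  0.125]
4 [0.077, 0.018, 0.083], [-0.025, 0.074, -0.323] [ 0.52  -0.201  0.114]
5 [0.091, 0.031, 0.098], [-0.048, 0.080, -0.398] [ 0.523 -0.194  0.104]
6 [0.103, 0.047, 0.109], [-0.078, 0.081, -0.471] [ 0.528 -0.186  0.097]
7 [0.112, 0.067, 0.117], [-0.115, 0.075, -0.540] [ 0.534 -0.177  0.092]
8 [0.119, 0.091, 0.121], [-0.157, 0.062, -0.605] [ 0.542 -0.168  0.09 ]
9 [0.124, 0.119, 0.120], [-0.204, 0.042, -0.667] [ 0.551 -0.157  0.09 ]
10 [0.125, 0.150, 0.113], [-0.256, 0.013, -0.724] [ 0.562 -0.146  0.093]
[ 0.013  0.298 -0.051  0.617  0.01  -0.003  0.442  0.007 -0.003  0.318] 0.008353090019990045
```

Emit:
servo_tool(series=[[32,[0.02,0.006,0.016],[-0.012,0.022,-0.086]],[32,[0.037,0.015,0.029],[-0.031,0.039,-0.171]],[32,[0.053,0.027,0.036],[-0.056,0.051,-0.254]],[32,[0.066,0.042,0.04],[-0.086,0.057,-0.336]],[32,[0.077,0.06,0.04],[-0.123,0.056,-0.415]],[32,[0.086,0.081,0.038],[-0.164,0.049,-0.493]],[32,[0.093,0.105,0.033],[-0.209,0.034,-0.569]],[32,[0.097,0.131,0.025],[-0.258,0.011,-0.642]]])

```text
time_s: 4.55
ee_pos: [0.5537, -0.1509, 0.132]
tool_rot: [0.216, 2.7, -0.023]
contact_force: [0.1, -0.5, -0.1]
finger_gap: 0.0317
finger_force: 0.0
```

```bash
python3 rec.py; sed -i 's/^T=np.column.*/T=np.column_stack([-x,-np.cross(z,x),z])/' plan.py;  python3 plan.py 36 11.2 .60,-.109,.17; for t in 36 40; do python3 jpath.py $t 11.2 .60,-.11,.17 1 12 c;python3 jpath.py $t 11.2 .68,-.093,.06 1 12 c;done
```

```text
[ 0.478  0.492 -0.403  2.339  2.079  0.194 -0.479] [ 0.554 -0.151  0.132] t 4.55
t 4.55 grasp [ 0.5458 -0.1499  0.1491] gap 0.0317 ff 0.0 F [ 0.1 -0.5 -0.1]
turn [-0.156 -0.182 -0.298]
.60,-.109,.17 [-0.108  0.106  0.002] mm 76
goal [ 0.79  0.58 -0.81  2.34  2.47  0.3  -0.47] 0.0 0.0
1 [-0.004, 0.007, 0.004], [-0.012, -0.008, -0.027] [ 0.566 -0.147  0.129]
goal [ 0.64  0.85 -0.72  2.2   2.55  0.45 -0.48] 0.0 0.0
1 [-0.009, 0.008, 0.025], [-0.008, -0.004, -0.034] [ 0.572 -0.147  0.12 ]
goal [ 0.87  0.63 -0.91  2.37  2.58  0.4  -0.54] 0.0 0.001
1 [-0.001, 0.005, 0.006], [-0.011, -0.008, -0.029] [ 0.565 -0.148  0.127]
goal [ 0.7   0.89 -0.78  2.24  2.66  0.54 -0.53] 0.0 0.0
1 [-0.006, 0.005, 0.027], [-0.005, -0.004, -0.037] [ 0.571 -0.148  0.119]
```

Emit:
servo_tool(series=[[32,[-0.02,0.02,0],[-0.03,-0.036,-0.06]],[32,[-0.042,0.042,0],[-0.062,-0.073,-0.12]],[32,[-0.065,0.064,0.001],[-0.094,-0.11,-0.18]],[32,[-0.087,0.085,0.001],[-0.125,-0.146,-0.24]],[32,[-0.108,0.106,0.002],[-0.156,-0.182,-0.298]],[32,[-0.108,0.106,0.002],[-0.156,-0.182,-0.298]],[32,[-0.108,0.106,0.002],[-0.156,-0.182,-0.298]]])

```text
time_s: 5.25
ee_pos: [0.6104, -0.1077, 0.1541]
tool_rot: [-0.237, 2.506, 0.079]
contact_force: [-0.1, -0.1, 0.8]
finger_gap: 0.0319
finger_force: 0.0
```

```bash
python3 rec.py;  python3 plan.py 36 11.2 .629,-.103,.133 .681,-.093,.0605 ; python3 plan.py 36 11.2 .681,-.093,.0605
python3 - <<'E'
from h import *
f=imaging.grab_frame('side');cv2.imwrite('pics/s2.png',cv2.resize(f['frame'][120:330,150:430,::-1],None,fx=2.5,fy=2.5))
E
```

```text
[ 0.76   0.601 -0.782  2.317  2.481  0.302 -0.486] [ 0.61  -0.108  0.154] t 5.25
t 5.25 grasp [ 0.5996 -0.1098  0.1694] gap 0.0319 ff 0.0 F [-0.1 -0.1  0.8]
turn [-0.002 -0.002 -0.006]
.629,-.103,.133 [-0.006  0.002  0.094] mm 47
.681,-.093,.0605 [-0.007  0.002  0.274] mm 137
t 5.25 grasp [ 0.5996 -0.1098  0.1694] gap 0.0319 ff 0.0 F [-0.1 -0.1  0.8]
turn [-0.002 -0.002 -0.006]
.681,-.093,.0605 [-0.007  0.002  0.274] mm 137
```

View pics/s2.png

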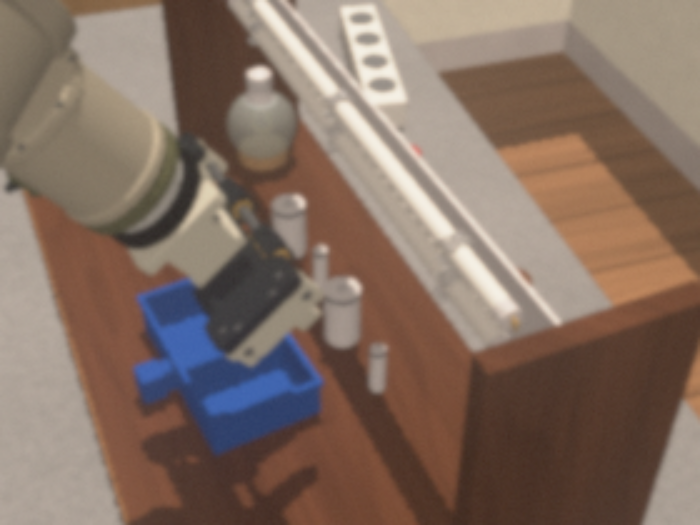

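The picture shows the gripper above the box, slanting toward slim cell 2 at about (377,367) in the crop. All cells are still standing. I'm approaching along the tool axis and closing.

Emit:
servo_tool(series=[[30,[-0.002,0,0.06],[0,0,-0.003]],[30,[-0.004,0.001,0.12],[-0.002,-0.002,-0.006]],[30,[-0.006,0.002,0.18],[-0.002,-0.002,-0.006]],[30,[-0.007,0.002,0.22],[-0.002,-0.002,-0.006]],[30,[-0.007,0.002,0.25],[-0.002,-0.002,-0.006]],[30,[-0.007,0.002,0.274],[-0.002,-0.002,-0.006]],[30,[-0.007,0.002,0.274],[-0.002,-0.002,-0.006]],[5,[-0.007,0.002,0.274],[-0.002,-0.002,-0.006]],[5,[-0.007,0.002,0.274],[-0.002,-0.002,-0.006]],[5,[-0.007,0.002,0.274],[-0.002,-0.002,-0.006]]], grip_force=15)

```text
time_s: 6.3
ee_pos: [0.6931, -0.0901, 0.0472]
tool_rot: [-0.249, 2.499, 0.078]
contact_force: [-0.3, 0.4, 0.5]
finger_gap: 0.0138
finger_force: 15.0
```

```bash
python3 rec.py;  python3 plan.py 36 11.2 .681,-.093,.085 .655,-.095,.12 .62,-.09,.125 .5894,-.0817,.115  .5894,-.0817,.0645
```

```text
[ 0.634  0.861 -0.736  2.203  2.53   0.475 -0.461] [ 0.693 -0.09   0.047] t 6.3
t 6.3 grasp [ 0.6822 -0.0922  0.0624] gap 0.0138 ff 14.988171011209488 F [-0.3  0.4  0.5]
turn [-0.     0.003  0.003]
.681,-.093,.085 [-0.024 -0.001 -0.038] mm 23
.655,-.095,.12 [-0.024  0.005 -0.125] mm 64
.62,-.09,.125 [ 0.024  0.028 -0.173] mm 88
.5894,-.0817,.115 [ 0.081  0.057 -0.19 ] mm 107
.5894,-.0817,.0645 [ 0.141  0.057 -0.108] mm 93
```

Emit:
servo_tool(series=[[5,[-0.012,0,-0.019],[0,0.001,0.001]],[5,[-0.024,-0.001,-0.038],[0,0.002,0.002]],[5,[-0.026,0.002,-0.082],[0,0.003,0.003]],[5,[-0.024,0.005,-0.125],[0,0.003,0.003]],[5,[0,0.016,-0.149],[0,0.003,0.003]],[5,[0.024,0.028,-0.173],[0,0.003,0.003]],[5,[0.052,0.042,-0.182],[0,0.003,0.003]],[5,[0.081,0.057,-0.19],[0,0.003,0.003]],[5,[0.081,0.057,-0.19],[0,0.003,0.003]]])

```text
time_s: 7.2
ee_pos: [0.5985, -0.0787, 0.0994]
tool_rot: [-0.247, 2.505, 0.081]
contact_force: [-0.2, 0.5, -0.6]
finger_gap: 0.014
finger_force: 15.0
```

```bash
python3 rec.py; python3 plan.py 36 11.2 .5894,-.0817,.110 .5894,-.0817,.0665
python3 - <<'E'
from h import *
f=imaging.grab_frame('side');a=f['frame'][130:330,150:400,::-1];b=imaging.grab_frame('top')['frame'][170:330,220:400,::-1]
cv2.imwrite('pics/s3.png',np.vstack([cv2.resize(a,(400,320)),cv2.resize(b,(400,280*400//315//1))[:280]]))
E
```

```text
[ 0.714  0.735 -0.831  2.391  2.526  0.517 -0.532] [ 0.599 -0.079  0.099] t 7.2
t 7.2 grasp [ 0.5877 -0.0809  0.1146] gap 0.014 ff 14.987169206142426 F [-0.2  0.5 -0.6]
turn [ 0.001 -0.002  0.001]
.5894,-.0817,.110 [ 0.003 -0.002  0.009] mm 5
.5894,-.0817,.0665 [ 0.054 -0.002  0.08 ] mm 48
```

View pics/s3.png

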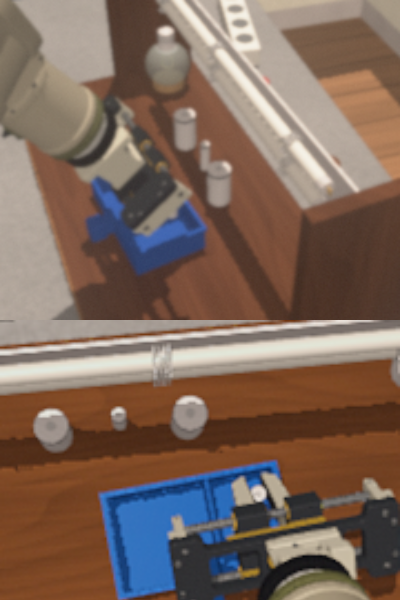

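The picture shows the slim cell upright between the fingers at about (258,492), over the back of the narrow bay. I'm lowering and releasing.

Emit:
servo_tool(series=[[5,[0.012,-0.002,0.016],[0,-0.002,0]],[5,[0.025,-0.002,0.036],[0,-0.002,0]],[5,[0.038,-0.002,0.056],[0,-0.002,0]],[5,[0.048,-0.002,0.071],[0,-0.002,0]],[5,[0.054,-0.002,0.08],[0,-0.002,0]],[5,[0.054,-0.002,0.08],[0,-0.002,0]]])

```text
time_s: 7.9
ee_pos: [0.6025, -0.0795, 0.0501]
tool_rot: [-0.245, 2.502, 0.081]
contact_force: [0.5, -0.8, -0.1]
finger_gap: 0.0139
finger_force: 15.0
```

```bash
python3 rec.py; python3 plan.py 36 11.2 .5894,-.0817,.0665
```

```text
[ 0.702  0.862 -0.827  2.402  2.588  0.642 -0.538] [ 0.603 -0.08   0.05 ] t 7.9
t 7.9 grasp [ 0.5917 -0.0817  0.0653] gap 0.0139 ff 14.998580664396286 F [ 0.5 -0.8 -0.1]
turn [ 0.001  0.001 -0.   ]
.5894,-.0817,.0665 [ 0.002  0.001 -0.005] mm 3
```

Emit:
servo_tool(series=[[5,[0.002,0,0.003],[0,0,0]],[23,[0.002,0,0.003],[0,0,0]],[23,[0.002,0,0.003],[0,0,0]],[23,[0.002,0,-0.017],[0,0,0]],[23,[0.002,0,-0.057],[0,0,0]],[23,[0.002,0,-0.117],[0,0,0]],[23,[0.002,0,-0.187],[0,0,0]],[30,[0.002,0,-0.2],[0,0,0]]])

```text
time_s: 8.7
ee_pos: [0.5415, -0.0919, 0.1334]
tool_rot: [-0.247, 2.501, 0.077]
contact_force: [0.8, 0.6, -0.1]
finger_gap: 0.0273
finger_force: 0.0
```

```bash
python3 rec.py; python3 plan.py 36 11.2 .5955,.0327,.166 .6705,.0475,.0605
python3 - <<'E'
from h import *
f=imaging.grab_frame('top');P=pts(f);b=f['frame']
hsv=cv2.cvtColor(b,cv2.COLOR_RGB2HSV)
m=(hsv[...,1]<70)&(P[...,2]>.03)&(P[...,2]<.09)&(P[...,0]>.45)&(P[...,0]<.72)&(abs(P[...,1])<.16)
n,l,s,c=cv2.connectedComponentsWithStats(m.astype(np.uint8))
for i in range(1,n):
    if s[i,4]>8:
        q=P[l==i];t=q[q[:,2]>q[:,2].max()-.006];print(s[i,4],c[i].round(),t.mean(0).round(4),q[:,2].max().round(4))
E
```

```text
[ 0.824  0.643 -0.895  2.483  2.557  0.486 -0.564] [ 0.542 -0.092  0.133] t 8.7
t 8.7 grasp [ 0.5307 -0.094   0.1486] gap 0.0273 ff 0.0 F [ 0.8  0.6 -0.1]
turn [-0.001  0.002  0.002]
.5955,.0327,.166 [-0.163  0.223  0.075] mm 143
.6705,.0475,.0605 [-0.163  0.224  0.336] mm 218
226 [304. 213.] [ 0.671  -0.0204  0.0777] 0.0812
232 [243. 219.] [0.6568 0.1154 0.0777] 0.0815
46 [273. 214.] [0.6714 0.05   0.0665] 0.0696
47 [332. 250.] [ 0.5908 -0.0798  0.0705] 0.0746
```

Emit:
servo_tool(series=[[30,[-0.03,0.04,-0.01],[0,0,0]],[30,[-0.07,0.1,0.01],[0,0.001,0.001]],[30,[-0.115,0.16,0.04],[-0.001,0.002,0.002]],[30,[-0.155,0.213,0.07],[-0.001,0.002,0.002]],[30,[-0.163,0.224,0.085],[-0.001,0.002,0.002]],[30,[-0.163,0.224,0.115],[-0.001,0.002,0.002]],[30,[-0.163,0.224,0.165],[-0.001,0.002,0.002]],[30,[-0.163,0.224,0.225],[-0.001,0.002,0.002]],[30,[-0.163,0.224,0.26],[-0.001,0.002,0.002]],[30,[-0.163,0.224,0.26],[-0.001,0.002,0.002]]])

```text
time_s: 9.75
ee_pos: [0.662, 0.0459, 0.0712]
tool_rot: [-0.242, 2.507, 0.083]
contact_force: [-0.6, -0.3, 0.2]
finger_gap: 0.0301
finger_force: 0.0
```

```bash
python3 rec.py; python3 plan.py 36 11.2 .6705,.0478,.0605
```

```text
[ 0.397  0.808 -0.793  2.298  2.36   0.648 -0.581] [0.662 0.046 0.071] t 9.75
t 9.75 grasp [0.6512 0.0438 0.0864] gap 0.0301 ff 0.0 F [-0.6 -0.3  0.2]
turn [ 0.002 -0.003 -0.004]
.6705,.0478,.0605 [-0.002  0.     0.065] mm 33
```

Emit:
servo_tool(series=[[30,[-0.001,0,0.03],[0.002,-0.002,-0.003]],[30,[-0.002,0,0.065],[0.002,-0.003,-0.004]],[30,[-0.002,0,0.065],[0.002,-0.003,-0.004]],[5,[-0.002,0,0.065],[0.002,-0.003,-0.004]],[5,[-0.002,0,0.065],[0.002,-0.003,-0.004]],[5,[-0.002,0,0.065],[0.002,-0.003,-0.004]],[5,[-0.002,0,0.065],[0.002,-0.003,-0.004]]])

```text
time_s: 10.45
ee_pos: [0.6812, 0.05, 0.0491]
tool_rot: [-0.248, 2.499, 0.078]
contact_force: [0.4, -0.2, 1.3]
finger_gap: 0.0134
finger_force: 15.0
```

```bash
python3 rec.py; python3 plan.py 36 11.2 .67,.0478,.085 .655,.042,.112 .63,.02,.122 .60,-.02,.122 .555,-.085,.122 .5502,-.0894,.067
```

```text
[ 0.38   0.862 -0.78   2.265  2.386  0.677 -0.575] [0.681 0.05  0.049] t 10.45
t 10.45 grasp [0.6703 0.0479 0.0643] gap 0.0134 ff 14.984335005283356 F [ 0.4 -0.2  1.3]
turn [-0.001  0.003  0.002]
.67,.0478,.085 [-0.024 -0.    -0.034] mm 21
.655,.042,.112 [-0.03  -0.006 -0.096] mm 50
.63,.02,.122 [ 0.005 -0.039 -0.146] mm 76
.60,-.02,.122 [ 0.065 -0.106 -0.19 ] mm 113
.555,-.085,.122 [ 0.157 -0.216 -0.257] mm 185
.5502,-.0894,.067 [ 0.231 -0.222 -0.175] mm 182
```

Emit:
servo_tool(series=[[5,[-0.012,0,-0.017],[0,0.001,0.001]],[5,[-0.024,0,-0.034],[0,0.003,0.002]],[5,[-0.028,-0.003,-0.066],[0,0.003,0.002]],[5,[-0.03,-0.006,-0.096],[0,0.003,0.002]],[5,[-0.013,-0.022,-0.121],[0,0.003,0.002]],[5,[0.005,-0.039,-0.146],[0,0.003,0.002]],[5,[0.035,-0.072,-0.168],[0,0.003,0.002]],[5,[0.065,-0.106,-0.19],[0,0.003,0.002]],[5,[0.11,-0.161,-0.224],[0,0.003,0.002]],[5,[0.157,-0.216,-0.257],[0,0.003,0.002]]])

```text
time_s: 11.45
ee_pos: [0.5646, -0.0839, 0.1065]
tool_rot: [-0.246, 2.503, 0.078]
contact_force: [1.3, -1.0, -0.6]
finger_gap: 0.0143
finger_force: 15.0
```

```bash
python3 rec.py; python3 plan.py 36 11.2 .5502,-.0894,.110 .5502,-.0894,.067
```

```text
[ 0.757  0.713 -0.858  2.458  2.565  0.545 -0.569] [ 0.565 -0.084  0.107] t 11.45
t 11.45 grasp [ 0.5537 -0.086   0.1217] gap 0.0143 ff 14.983153939247131 F [ 1.3 -1.  -0.6]
turn [-0.001 -0.     0.001]
.5502,-.0894,.110 [ 0.02  -0.005  0.014] mm 13
.5502,-.0894,.067 [ 0.071 -0.005  0.084] mm 55
```

Emit:
servo_tool(series=[[5,[0.02,-0.005,0.014],[0,0,0]],[5,[0.035,-0.005,0.034],[0,0,0]],[5,[0.049,-0.005,0.054],[0,0,0]],[5,[0.061,-0.005,0.07],[0,0,0]],[5,[0.071,-0.005,0.084],[0,0,0]],[5,[0.072,-0.005,0.085],[0,0,0]],[5,[0.072,-0.005,0.085],[0,0,0]]])

```text
time_s: 12.15
ee_pos: [0.5621, -0.0861, 0.0503]
tool_rot: [-0.245, 2.504, 0.079]
contact_force: [0.2, 0.1, -0.5]
finger_gap: 0.014
finger_force: 15.0
```

```bash
python3 rec.py; python3 plan.py 36 11.2 .5502,-.0894,.067
```

```text
[ 0.738  0.864 -0.843  2.485  2.632  0.702 -0.571] [ 0.562 -0.086  0.05 ] t 12.15
t 12.15 grasp [ 0.5513 -0.0882  0.0656] gap 0.014 ff 14.99985158443451 F [ 0.2  0.1 -0.5]
turn [-0.    -0.001  0.   ]
.5502,-.0894,.067 [ 0.    -0.002 -0.004] mm 2
```

Emit:
servo_tool(series=[[23,[0,0,0],[0,0,0]],[23,[0,0,0],[0,0,0]],[23,[0,0,-0.02],[0,0,0]],[23,[0,0,-0.06],[0,0,0]],[23,[0,0,-0.12],[0,0,0]],[23,[0,0,-0.19],[0,0,0]],[55,[0,0,-0.2],[0,0,0]]])

```text
time_s: 12.85
ee_pos: [0.5022, -0.0981, 0.1337]
tool_rot: [-0.247, 2.503, 0.075]
contact_force: [1.1, 0.2, 0.3]
finger_gap: 0.0272
finger_force: 0.0
```

```bash
cat > cells.py <<'E'
from h import *
f=imaging.grab_frame('top');P=pts(f);b=f['frame']
hsv=cv2.cvtColor(b,cv2.COLOR_RGB2HSV)
m=(hsv[...,1]<70)&(P[...,2]>.03)&(P[...,2]<.09)&(P[...,0]>.45)&(P[...,0]<.75)&(abs(P[...,1])<.16)
n,l,s,c=cv2.connectedComponentsWithStats(m.astype(np.uint8))
for i in range(1,n):
    if s[i,4]>8:
        q=P[l==i];t=q[q[:,2]>q[:,2].max()-.006];print(s[i,4],c[i].round(),t.mean(0).round(4),q[:,2].max().round(4))
bl=(hsv[...,0]>100)&(hsv[...,0]<125)&(hsv[...,1]>150)&(P[...,2]<.07)&(P[...,2]>0.045)&(P[...,0]>.35)&(P[...,0]<.9)&(np.abs(P[...,1])<.3)
print('box rim',cv2.minAreaRect((P[bl][:,:2]*1000).astype(np.float32)))
E
python3 rec.py; python3 plan.py 36 11.2 .5957,-.037,.173 .6707,-.0222,.068; python3 cells.py
```

```text
[ 0.884  0.637 -0.933  2.557  2.597  0.525 -0.591] [ 0.502 -0.098  0.134] t 12.85
t 12.85 grasp [ 0.4913 -0.1002  0.1489] gap 0.0272 ff 0.0 F [1.1 0.2 0.3]
turn [-0.003 -0.001  0.002]
.5957,-.037,.173 [-0.214  0.083  0.095] mm 124
.6707,-.0222,.068 [-0.215  0.084  0.355] mm 212
229 [304. 213.] [ 0.6709 -0.021   0.0785] 0.0827
236 [243. 219.] [0.6569 0.1152 0.0778] 0.0815
46 [332. 250.] [ 0.5907 -0.0804  0.0694] 0.072
48 [335. 268.] [ 0.5521 -0.0867  0.0697] 0.074
box rim ((544.5449829101562, -33.431175231933594), (134.94009399414062, 175.71327209472656), 11.16472339630127)
```

Emit:
servo_tool(series=[[55,[-0.05,0.02,0],[0,0,0]],[55,[-0.1,0.04,0.015],[0,0,0]],[55,[-0.16,0.063,0.04],[-0.001,0,0.001]],[55,[-0.205,0.08,0.065],[-0.003,-0.001,0.002]],[55,[-0.215,0.084,0.095],[-0.003,-0.001,0.002]],[55,[-0.215,0.084,0.145],[-0.003,-0.001,0.002]],[55,[-0.215,0.084,0.205],[-0.003,-0.001,0.002]],[55,[-0.215,0.084,0.255],[-0.003,-0.001,0.002]],[55,[-0.215,0.084,0.285],[-0.003,-0.001,0.002]],[55,[-0.215,0.084,0.285],[-0.003,-0.001,0.002]]])

```text
time_s: 13.9
ee_pos: [0.6636, -0.0231, 0.0763]
tool_rot: [-0.243, 2.506, 0.086]
contact_force: [0.1, -0.5, 0.2]
finger_gap: 0.0551
finger_force: 0.0
```

```bash
python3 rec.py; python3 plan.py 36 11.2 .6707,-.0222,.068
```

```text
[ 0.536  0.793 -0.774  2.285  2.441  0.545 -0.531] [ 0.664 -0.023  0.076] t 13.9
t 13.9 grasp [ 0.6528 -0.0253  0.0915] gap 0.0551 ff 0.0 F [ 0.1 -0.5  0.2]
turn [ 0.004 -0.002 -0.003]
.6707,-.0222,.068 [-0.002 -0.001  0.059] mm 30
```

Emit:
servo_tool(series=[[55,[-0.001,0,0.03],[0.002,-0.001,-0.002]],[55,[-0.002,-0.001,0.06],[0.004,-0.002,-0.003]],[55,[-0.002,-0.001,0.06],[0.004,-0.002,-0.003]],[25,[-0.002,-0.001,0.06],[0.004,-0.002,-0.003]],[25,[-0.002,-0.001,0.06],[0.004,-0.002,-0.003]],[25,[-0.002,-0.001,0.06],[0.004,-0.002,-0.003]],[25,[-0.002,-0.001,0.06],[0.004,-0.002,-0.003]]], grip_force=30)

```text
time_s: 14.6
ee_pos: [0.6821, -0.0202, 0.0561]
tool_rot: [-0.246, 2.5, 0.077]
contact_force: [-0.6, -0.1, 0.2]
finger_gap: 0.0334
finger_force: 30.0
```

```bash
python3 rec.py; python3 plan.py 36 11.2 .67,-.022,.090 .655,-.018,.120 .625,-.008,.130 .60,-.002,.130 .574,.0014,.125 .574,.0014,.073
```

```text
[ 0.514  0.842 -0.762  2.255  2.456  0.577 -0.525] [ 0.682 -0.02   0.056] t 14.6
t 14.6 grasp [ 0.6712 -0.0223  0.0713] gap 0.0334 ff 29.96854394674301 F [-0.6 -0.1  0.2]
turn [-0.002  0.003  0.001]
.67,-.022,.090 [-0.02   0.001 -0.031] mm 19
.655,-.018,.120 [-0.033  0.015 -0.096] mm 51
.625,-.008,.130 [-0.001  0.046 -0.145] mm 76
.60,-.002,.130 [ 0.037  0.067 -0.173] mm 95
.574,.0014,.125 [ 0.083  0.084 -0.194] mm 114
.574,.0014,.073 [ 0.145  0.084 -0.11 ] mm 100
```

Emit:
servo_tool(series=[[25,[-0.01,0,-0.015],[0,0.001,0]],[25,[-0.02,0.001,-0.031],[-0.001,0.002,0]],[25,[-0.027,0.008,-0.064],[-0.002,0.003,0.001]],[25,[-0.033,0.015,-0.096],[-0.002,0.003,0.001]],[25,[-0.017,0.03,-0.121],[-0.002,0.003,0.001]],[25,[-0.001,0.046,-0.145],[-0.002,0.003,0.001]],[25,[0.037,0.067,-0.173],[-0.002,0.003,0.001]],[25,[0.06,0.076,-0.184],[-0.002,0.003,0.001]],[25,[0.083,0.084,-0.194],[-0.002,0.003,0.001]],[25,[0.083,0.084,-0.194],[-0.002,0.003,0.001]]])

```text
time_s: 15.6
ee_pos: [0.5832, 0.0038, 0.1095]
tool_rot: [-0.248, 2.505, 0.08]
contact_force: [-0.1, 0.1, -2.0]
finger_gap: 0.0337
finger_force: 30.0
```

```bash
python3 rec.py; python3 plan.py 36 11.2 .574,.0014,.110 .574,.0014,.0745
```

```text
[ 0.531  0.706 -0.862  2.454  2.417  0.643 -0.633] [0.583 0.004 0.11 ] t 15.6
t 15.6 grasp [0.5724 0.0016 0.1248] gap 0.0337 ff 29.96581256389618 F [-0.1  0.1 -2. ]
turn [ 0.001 -0.002  0.001]
.574,.0014,.110 [ 0.015 -0.001  0.026] mm 15
.574,.0014,.0745 [ 0.056 -0.001  0.083] mm 50
```

Emit:
servo_tool(series=[[25,[0.012,-0.001,0.018],[0,-0.002,0]],[25,[0.025,-0.001,0.038],[0,-0.002,0]],[25,[0.038,-0.001,0.058],[0,-0.002,0]],[25,[0.048,-0.001,0.073],[0,-0.002,0]],[25,[0.056,-0.001,0.083],[0,-0.002,0]],[25,[0.057,-0.001,0.084],[0,-0.002,0]],[25,[0.057,-0.001,0.084],[0,-0.002,0]]])

```text
time_s: 16.3
ee_pos: [0.5869, 0.0035, 0.0587]
tool_rot: [-0.246, 2.501, 0.08]
contact_force: [-0.0, -0.0, -1.1]
finger_gap: 0.0333
finger_force: 30.0
```

```bash
python3 rec.py; python3 plan.py 36 11.2 .574,.0014,.0745
```

```text
[ 0.511  0.846 -0.853  2.47   2.494  0.788 -0.659] [0.587 0.004 0.059] t 16.3
t 16.3 grasp [0.576  0.0014 0.0739] gap 0.0333 ff 29.995640516281128 F [-0.  -0.  -1.1]
turn [0.    0.002 0.   ]
.574,.0014,.0745 [ 0.003  0.001 -0.003] mm 2
```

Emit:
servo_tool(series=[[25,[0.0015,0,0.002],[0,0,0]],[45,[0.0015,0,0.002],[0,0,0]],[45,[0.0015,0,0.002],[0,0,0]],[45,[0.0015,0,-0.018],[0,0,0]],[45,[0.001,0,-0.058],[0,0,0]],[45,[0.001,0,-0.12],[0,0,0]],[55,[0.001,0,-0.18],[0,0,0]]])

```text
time_s: 17.0
ee_pos: [0.5328, -0.0069, 0.1317]
tool_rot: [-0.246, 2.503, 0.081]
contact_force: [-0.2, -0.1, 0.2]
finger_gap: 0.0492
finger_force: 0.0
```

```bash
python3 rec.py; python3 plan.py 36 11.2 .582,.098,.173 .657,.113,.068; python3 cells.py
```

```text
[ 0.598  0.643 -0.923  2.548  2.431  0.653 -0.676] [ 0.533 -0.007  0.132] t 17.0
t 17.0 grasp [ 0.522  -0.009   0.1469] gap 0.0492 ff 0.0 F [-0.2 -0.1  0.2]
turn [0.001 0.    0.   ]
.582,.098,.173 [-0.16   0.187  0.052] mm 125
.657,.113,.068 [-0.16   0.187  0.311] mm 198
234 [243. 219.] [0.6565 0.1153 0.0779] 0.0812
47 [332. 250.] [ 0.5905 -0.0801  0.0702] 0.0739
211 [294. 256.] [0.5763 0.0027 0.0808] 0.0846
48 [335. 268.] [ 0.5518 -0.0867  0.0695] 0.0723
box rim ((548.9949340820312, -32.67047882080078), (125.79948425292969, 175.972412109375), 11.211089134216309)
```

Emit:
servo_tool(series=[[55,[-0.04,0.047,0],[0,0,0]],[55,[-0.085,0.1,0.01],[0,0,0]],[55,[-0.13,0.152,0.03],[0,0,0]],[55,[-0.156,0.183,0.055],[0,0,0]],[55,[-0.161,0.187,0.095],[0,0,0]],[55,[-0.162,0.187,0.15],[0,0,0]],[55,[-0.162,0.187,0.21],[0,0,0]],[55,[-0.162,0.187,0.255],[0,0,0]],[55,[-0.162,0.187,0.275],[0,0,0]],[55,[-0.162,0.187,0.275],[0,0,0]]])

```text
time_s: 18.05
ee_pos: [0.6595, 0.1132, 0.0667]
tool_rot: [-0.245, 2.503, 0.081]
contact_force: [-0.7, 0.2, 0.7]
finger_gap: 0.055
finger_force: 0.0
```

```bash
python3 rec.py; python3 plan.py 36 11.2 .657,.113,.068
```

```text
[ 0.262  0.827 -0.808  2.294  2.284  0.737 -0.624] [0.659 0.113 0.067] t 18.05
t 18.05 grasp [0.6486 0.1111 0.0819] gap 0.055 ff 0.0 F [-0.7  0.2  0.7]
turn [ 0.001  0.    -0.001]
.657,.113,.068 [0.003 0.    0.033] mm 16
```

Emit:
servo_tool(series=[[55,[0.003,0,0.02],[0,0,0]],[55,[0.003,0,0.035],[0,0,0]],[55,[0.003,0,0.035],[0,0,0]],[25,[0.003,0,0.035],[0,0,0]],[25,[0.003,0,0.035],[0,0,0]],[25,[0.003,0,0.035],[0,0,0]],[25,[0.003,0,0.035],[0,0,0]]])

```text
time_s: 18.75
ee_pos: [0.6686, 0.1151, 0.053]
tool_rot: [-0.246, 2.501, 0.08]
contact_force: [-0.5, -0.5, 0.8]
finger_gap: 0.0336
finger_force: 29.9
```

```bash
python3 rec.py; python3 plan.py 36 11.2 .657,.113,.09 .645,.105,.12 .62,.075,.145 .58,.035,.150 .5335,-.002,.145 .5315,-.0071,.073
```

```text
[ 0.257  0.859 -0.801  2.278  2.303  0.753 -0.624] [0.669 0.115 0.053] t 18.75
t 18.75 grasp [0.6577 0.1129 0.0682] gap 0.0336 ff 29.888287782669067 F [-0.5 -0.5  0.8]
turn [0.    0.002 0.   ]
.657,.113,.09 [-0.025  0.    -0.036] mm 22
.645,.105,.12 [-0.038 -0.011 -0.1  ] mm 54
.62,.075,.145 [-0.019 -0.06  -0.176] mm 94
.58,.035,.150 [ 0.051 -0.123 -0.24 ] mm 137
.5335,-.002,.145 [ 0.143 -0.177 -0.294] mm 186
.5315,-.0071,.073 [ 0.232 -0.186 -0.181] mm 174
```

Emit:
servo_tool(series=[[25,[-0.012,0,-0.018],[0,0.001,0]],[25,[-0.025,0,-0.036],[0,0.002,0]],[25,[-0.032,-0.005,-0.068],[0,0.002,0]],[25,[-0.038,-0.011,-0.1],[0,0.002,0]],[25,[-0.028,-0.035,-0.138],[0,0.002,0]],[25,[-0.019,-0.06,-0.176],[0,0.002,0]],[25,[0.016,-0.091,-0.208],[0,0.002,0]],[25,[0.051,-0.123,-0.24],[0,0.002,0]],[25,[0.097,-0.15,-0.267],[0,0.002,0]],[25,[0.143,-0.177,-0.294],[0,0.002,0]]])

```text
time_s: 19.75
ee_pos: [0.5435, -0.0007, 0.1306]
tool_rot: [-0.246, 2.502, 0.078]
contact_force: [0.8, -0.3, -1.6]
finger_gap: 0.0334
finger_force: 29.9
```

```bash
python3 rec.py; python3 plan.py 36 11.2 .534,-.0065,.125 .534,-.0065,.0715
```

```text
[ 0.573  0.647 -0.912  2.528  2.415  0.65  -0.668] [ 0.544 -0.001  0.131] t 19.75
t 19.75 grasp [ 0.5327 -0.0028  0.1458] gap 0.0334 ff 29.882007837295532 F [ 0.8 -0.3 -1.6]
turn [-0.001  0.001  0.001]
.534,-.0065,.125 [ 0.024 -0.008  0.034] mm 21
.534,-.0065,.0715 [ 0.087 -0.008  0.121] mm 74
```

Emit:
servo_tool(series=[[25,[0.012,-0.005,0.017],[0,0,0]],[25,[0.026,-0.008,0.037],[0,0,0]],[25,[0.042,-0.008,0.058],[0,0,0]],[25,[0.057,-0.008,0.08],[0,0,0]],[25,[0.07,-0.008,0.1],[0,0,0]],[25,[0.08,-0.008,0.112],[0,0,0]],[25,[0.087,-0.008,0.121],[0,0,0]],[25,[0.088,-0.008,0.122],[0,0,0]],[25,[0.088,-0.008,0.122],[0,0,0]]])

```text
time_s: 20.65
ee_pos: [0.5455, -0.0032, 0.055]
tool_rot: [-0.247, 2.502, 0.081]
contact_force: [0.2, 0.6, 1.4]
finger_gap: 0.0334
finger_force: 30.0
```

```bash
python3 rec.py; python3 plan.py 36 11.2 .534,-.0065,.0705
```

```text
[ 0.608  0.935 -1.028  2.56   2.408  0.951 -0.563] [ 0.546 -0.003  0.055] t 20.65
t 20.65 grasp [ 0.5347 -0.0054  0.0702] gap 0.0334 ff 29.990462064743042 F [0.2 0.6 1.4]
turn [0.001 0.001 0.001]
.534,-.0065,.0705 [ 0.001 -0.002 -0.002] mm 1
```

Emit:
servo_tool(series=[[45,[0,0,0],[0,0,0]],[45,[0,0,0],[0,0,0]],[45,[-0.006,0,-0.008],[0,0,0]],[45,[-0.02,0,-0.028],[0,0,0]],[45,[-0.043,0,-0.06],[0,0,0]],[45,[-0.07,0,-0.1],[0,0,0]],[45,[-0.088,0,-0.122],[0,0,0]],[45,[-0.088,0,-0.122],[0,0,0]]])

```text
time_s: 21.45
ee_pos: [0.5458, -0.0042, 0.1319]
tool_rot: [-0.246, 2.5, 0.077]
contact_force: [0.2, 0.0, 0.9]
finger_gap: 0.0449
finger_force: 0.0
```

```bash
python3 rec.py; python3 cells.py; python3 - <<'E'
from ik import *; from plant import r
P,e,_=fit();print(P.round(3),abs(e).max());q0=np.array(r.get_state()['qpos']);rng=np.random.default_rng(1)
for nm,g,w in(('pull',(.4884,-.0502,.047),11.2),('mid',(.55,-.02,.047),8),('home',(.612,.0027,.047),6)):
  for t in(0,8,16,24):
    for fl in(1,0):
      best=[]
      for k in range(10):
        q,ep,eo=ik(P,g,toolrot(t,w,fl),q0 if k==0 else np.clip(q0+rng.normal(0,.6,7),LO,HI),.1 if k==0 else .02)
        if ep<.003 and eo<.02:best.append((np.abs(q-q0).max(),np.min(np.minimum(q-LO,HI-q)).round(2),q.round(2)))
      if best:b=min(best,key=lambda a:a[0]);print(nm,t,fl,b[0].round(2),b[1],b[2])
E
```

```text
[ 0.672  0.711 -1.069  2.518  2.277  0.718 -0.508] [ 0.546 -0.004  0.132] t 21.45
47 [332. 250.] [ 0.5907 -0.0803  0.0701] 0.0738
214 [294. 256.] [0.5757 0.0022 0.0812] 0.0859
48 [335. 268.] [ 0.552  -0.0863  0.0701] 0.0736
205 [297. 275.] [ 0.5346 -0.0044  0.0809] 0.0846
box rim ((557.1185302734375, -31.053421020507812), (109.4262466430664, 176.1641082763672), 11.054571151733398)
[ 0.026  0.31  -0.052  0.615 -0.024 -0.002  0.453 -0.001 -0.002  0.333] 0.014104343506898182
pull 0 1 1.01 0.02 [ 0.76  1.01 -1.27  2.25  1.27  1.01  0.46]
pull 0 0 1.92 0.12 [ 0.08  0.67 -0.13  2.26  0.36  0.23 -1.75]
pull 8 1 0.8 0.21 [ 0.55  0.76 -0.81  2.35  1.47  0.5   0.29]
pull 16 1 0.34 0.12 [ 0.55  0.76 -0.77  2.44  1.97  0.48 -0.17]
pull 16 0 1.7 0.13 [-0.07  0.7   0.17  2.43  3.76  0.31  1.19]
pull 24 1 0.16 0.04 [ 0.65  0.85 -0.91  2.52  2.24  0.68 -0.39]
pull 24 0 1.66 0.05 [-0.21  0.83  0.45  2.51  3.82  0.7   1.16]
mid 0 1 1.04 0.02 [ 0.69  1.05 -1.27  2.12  1.24  1.07  0.45]
mid 0 0 1.76 0.36 [ 0.27  0.73 -0.5   2.13  0.78  0.47 -2.27]
mid 8 1 0.88 0.18 [ 0.64  0.93 -1.11  2.22  1.39  0.82  0.31]
mid 8 0 1.7 0.02 [ 0.05  0.68 -0.15  2.23  0.72  0.13 -2.21]
mid 16 1 0.48 0.24 [ 0.43  0.76 -0.71  2.32  1.8   0.45 -0.1 ]
mid 16 0 1.59 0.08 [-0.14  0.71  0.15  2.3   3.87  0.19  0.93]
mid 24 1 0.18 0.16 [ 0.55  0.85 -0.88  2.4   2.11  0.66 -0.36]
mid 24 0 1.53 0.17 [-0.27  0.79  0.38  2.39  3.77  0.53  1.02]
home 0 1 1.06 0.02 [ 0.63  1.1  -1.27  1.98  1.22  1.14  0.48]
home 0 0 1.74 0.38 [ 0.24  0.78 -0.53  1.98  0.72  0.57 -2.25]
home 8 1 0.93 0.13 [ 0.61  1.   -1.16  2.08  1.35  0.93  0.35]
home 8 0 1.89 0.21 [ 0.15  0.73 -0.37  2.09  0.87  0.32 -2.4 ]
home 16 1 0.69 0.37 [ 0.38  0.79 -0.71  2.18  1.59  0.48  0.07]
home 16 0 1.89 0.02 [-0.19  0.74  0.16  2.18  4.17  0.13  0.54]
home 24 1 0.29 0.29 [ 0.46  0.84 -0.83  2.27  1.99  0.61 -0.29]
home 24 0 1.48 0.25 [-0.27  0.78  0.29  2.26  3.75  0.36  0.95]
```

```bash
python3 jpath.py 18 11.2 .466,-.053,.117 1 6 c;python3 jpath.py 18 11.2 .488,-.049,.117 1 6 c; python3 jpath.py 18 11.2 .488,-.049,.046 1 6 c; python3 plan.py 18 11.2 .50,-.03,.16 .488,-.049,.117 .488,-.049,.046
```

```text
goal [ 0.57  0.55 -0.74  2.48  1.84  0.32 -0.08] 0.0001 0.001
1 [0.044, -0.018, -0.003], [0.013, 0.071, -0.016] [ 0.536 -0.019  0.112]
goal [ 0.61  0.59 -0.84  2.43  1.69  0.39  0.06] 0.0001 0.001
1 [0.037, -0.021, 0.000], [0.018, 0.070, -0.014] [ 0.539 -0.02   0.113]
goal [ 0.58  0.78 -0.81  2.46  2.06  0.53 -0.25] 0.0 0.0
1 [0.038, -0.012, 0.018], [0.004, 0.054, -0.002] [ 0.543 -0.014  0.106]
t 21.5 grasp [ 0.5346 -0.0065  0.1459] gap 0.0451 ff 0.0 F [ 0.2  0.3 -0.1]
turn [-0.002  0.302  0.001]
.50,-.03,.16 [ 0.057 -0.033 -0.07 ] mm 48
.488,-.049,.117 [ 0.133 -0.065 -0.019] mm 75
.488,-.049,.046 [ 0.217 -0.065  0.096] mm 123
```

Emit:
servo_tool(series=[[45,[0.02,-0.012,-0.025],[0,0.06,0]],[45,[0.04,-0.023,-0.05],[-0.001,0.12,0]],[45,[0.06,-0.035,-0.065],[-0.001,0.18,0]],[45,[0.09,-0.048,-0.055],[-0.001,0.24,0]],[45,[0.115,-0.06,-0.035],[-0.002,0.302,0.001]],[45,[0.133,-0.065,-0.019],[-0.002,0.302,0.001]],[45,[0.133,-0.065,-0.019],[-0.002,0.302,0.001]]])

```text
time_s: 22.2
ee_pos: [0.4922, -0.0471, 0.0961]
tool_rot: [-0.278, 2.821, 0.047]
contact_force: [-0.7, 0.5, 1.1]
finger_gap: 0.0449
finger_force: 0.0
```

```bash
python3 rec.py; python3 plan.py 18 11.2 .488,-.049,.046
python3 - <<'E'
from h import *
a=imaging.grab_frame('side')['frame'][160:320,150:350,::-1];b=imaging.grab_frame('top')['frame'][190:330,230:380,::-1]
cv2.imwrite('pics/s4.png',np.hstack([cv2.resize(a,(400,320)),cv2.resize(b,(343,320))]))
E
```

```text
[ 0.479  0.552 -0.628  2.423  1.794  0.266 -0.02 ] [ 0.492 -0.047  0.096] t 22.2
t 22.2 grasp [ 0.4866 -0.0482  0.114 ] gap 0.0449 ff 0.0 F [-0.7  0.5  1.1]
turn [ 0.003 -0.006  0.   ]
.488,-.049,.046 [ 0.039 -0.003  0.13 ] mm 68
```

View pics/s4.png

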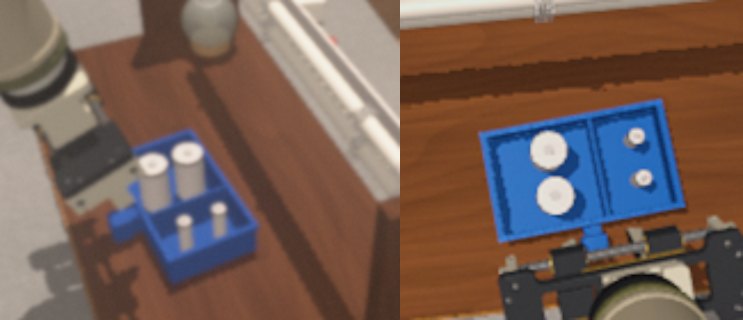

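The picture shows fat cells at (548,150) and (555,195) in the wide bay and slim cells at (636,136) and (643,178) in the narrow bay. All are upright, with the gripper over the pull at (597,240). I'll check where the pull is before going down.

```bash
python3 - <<'E'
from h import *
for n in('top','side'):
    f=np.load(n+'.npy',allow_pickle=True).item();P=pts(f);hsv=cv2.cvtColor(f['frame'],cv2.COLOR_RGB2HSV)
    b=(hsv[...,0]>100)&(hsv[...,0]<125)&(hsv[...,1]>130)&(P[...,2]>.045)&(P[...,2]<.065)&(P[...,0]>.44)&(P[...,0]<.53)&(abs(P[...,1])<.2)
    w=np.radians(11.2);ex=np.array([np.cos(w),np.sin(w)]);ey=np.array([-ex[1],ex[0]])
    q=P[b][:,:2];u=q@ex;v=q@ey;k=u<u.min()+.020
    print(n,k.sum(),'pull front u',u.min().round(4),'v',v[k].min().round(4),v[k].max().round(4),'grip',(ex*(u.min()+.011)+ey*(v[k].min()+v[k].max())/2).round(4),np.median(P[b][k][:,2]).round(4))
E
```

```text
top 101 pull front u 0.4599 v -0.1489 -0.1259 grip [ 0.4886 -0.0433] 0.0516
side 83 pull front u 0.4592 v -0.1531 -0.13 grip [ 0.4887 -0.0475] 0.0524
```

Emit:
servo_tool(series=[[45,[0.008,0.002,0.026],[0.001,-0.003,0]],[45,[0.016,0.003,0.052],[0.003,-0.006,0]],[45,[0.024,0.003,0.08],[0.003,-0.006,0]],[45,[0.032,0.003,0.107],[0.003,-0.006,0]],[45,[0.039,0.003,0.13],[0.003,-0.006,0]],[45,[0.039,0.003,0.13],[0.003,-0.006,0]],[35,[0.039,0.003,0.13],[0.003,-0.006,0]],[28,[0.039,0.003,0.13],[0.003,-0.006,0]],[15,[0.039,0.003,0.13],[0.003,-0.006,0]],[15,[0.039,0.003,0.13],[0.003,-0.006,0]]], grip_force=25)

```text
time_s: 23.3
ee_pos: [0.4942, -0.045, 0.0309]
tool_rot: [-0.276, 2.81, 0.043]
contact_force: [-2.1, 0.9, 6.1]
finger_gap: 0.024
finger_force: 25.0
```

```bash
python3 rec.py; python3 plan.py 18 6 .612,.0027,.046; python3 cells.py
```

```text
[ 0.559  0.769 -0.796  2.459  2.065  0.523 -0.267] [ 0.494 -0.045  0.031] t 23.3
t 23.3 grasp [ 0.4884 -0.0462  0.0487] gap 0.024 ff 25.000450015068054 F [-2.1  0.9  6.1]
turn [0.026 0.005 0.083]
.612,.0027,.046 [-0.246  0.047  0.087] mm 133
51 [332. 250.] [ 0.5916 -0.0808  0.0702] 0.0734
216 [294. 256.] [0.5759 0.002  0.0807] 0.0845
48 [335. 267.] [ 0.5531 -0.0874  0.0699] 0.0731
209 [298. 276.] [ 0.5345 -0.0045  0.0806] 0.0839
22 [323. 292.] [ 0.4953 -0.0597  0.0677] 0.068
11 [306. 294.] [ 0.4952 -0.0244  0.0458] 0.0489
box rim ((545.044677734375, -34.458168029785156), (134.42849731445312, 176.00746154785156), 12.020418167114258)
```

```bash
python3 plan.py 18 9.5 .5284,-.0305,.049
```

```text
t 23.35 grasp [ 0.4884 -0.0462  0.0487] gap 0.0237 ff 25.000576078891754 F [-2.6 -0.1  7. ]
turn [0.008 0.005 0.028]
.5284,-.0305,.049 [-0.08   0.015  0.026] mm 43
```

Emit:
servo_tool(series=[[15,[-0.003,0.001,0.001],[0,0,0.001]],[15,[-0.009,0.002,0.003],[0.001,0.001,0.003]],[15,[-0.017,0.003,0.005],[0.002,0.001,0.006]],[15,[-0.026,0.005,0.008],[0.003,0.002,0.009]],[15,[-0.035,0.007,0.011],[0.003,0.002,0.012]],[15,[-0.044,0.008,0.014],[0.004,0.003,0.015]],[15,[-0.053,0.01,0.017],[0.005,0.003,0.018]],[15,[-0.062,0.012,0.02],[0.006,0.004,0.022]],[15,[-0.071,0.013,0.023],[0.007,0.004,0.025]],[15,[-0.08,0.015,0.026],[0.008,0.005,0.028]]])

```text
time_s: 24.35
ee_pos: [0.5311, -0.0309, 0.0305]
tool_rot: [-0.232, 2.823, 0.035]
contact_force: [-13.3, -4.6, 16.0]
finger_gap: 0.0238
finger_force: 25.0
```

```bash
python3 rec.py; python3 plan.py 18 7.8 .568,-.0138,.049; python3 cells.py
```

```text
[ 0.481  0.758 -0.738  2.379  1.954  0.476 -0.212] [ 0.531 -0.031  0.03 ] t 24.35
t 24.35 grasp [ 0.5255 -0.0318  0.0484] gap 0.0238 ff 25.003971755504608 F [-13.3  -4.6  16. ]
turn [ 0.007 -0.004  0.025]
.568,-.0138,.049 [-0.086  0.021  0.026] mm 46
223 [290. 238.] [0.6142 0.0126 0.0807] 0.0842
52 [327. 234.] [ 0.6262 -0.0713  0.0697] 0.0732
51 [330. 252.] [ 0.5873 -0.076   0.0694] 0.0728
210 [292. 258.] [0.5722 0.0071 0.0808] 0.085
10 [316. 274.] [ 0.5374 -0.0466  0.0493] 0.0527
box rim ((585.2542114257812, -22.002670288085938), (128.9670867919922, 175.47225952148438), 9.676777839660645)
```

Emit:
servo_tool(series=[[15,[-0.009,0.002,0.001],[0.001,0,0.003]],[15,[-0.018,0.004,0.003],[0.001,-0.001,0.005]],[15,[-0.027,0.006,0.005],[0.002,-0.001,0.008]],[15,[-0.036,0.008,0.008],[0.003,-0.002,0.011]],[15,[-0.045,0.011,0.011],[0.003,-0.002,0.014]],[15,[-0.054,0.013,0.014],[0.004,-0.002,0.016]],[15,[-0.063,0.015,0.017],[0.005,-0.003,0.019]],[15,[-0.071,0.017,0.019],[0.006,-0.003,0.021]],[15,[-0.079,0.019,0.021],[0.006,-0.004,0.023]],[15,[-0.086,0.021,0.023],[0.007,-0.004,0.025]]])

```text
time_s: 25.4
ee_pos: [0.5763, -0.0121, 0.0325]
tool_rot: [-0.193, 2.819, 0.034]
contact_force: [-0.7, -0.4, -5.4]
finger_gap: 0.0238
finger_force: 25.0
```

```bash
python3 rec.py; python3 plan.py 18 5.9 .612,.0035,.049; python3 cells.py
```

```text
[ 0.405  0.755 -0.686  2.289  1.841  0.439 -0.145] [ 0.576 -0.012  0.033] t 25.4
t 25.4 grasp [ 0.5705 -0.013   0.0504] gap 0.0238 ff 24.99689519405365 F [-0.7 -0.4 -5.4]
turn [0.012 0.002 0.03 ]
.612,.0035,.049 [-0.081  0.021  0.03 ] mm 45
474 [283. 227.] [0.6372 0.0266 0.0818] 0.0862
54 [320. 214.] [ 0.6704 -0.0547  0.0703] 0.0733
51 [322. 232.] [ 0.6307 -0.0582  0.0716] 0.0752
box rim ((632.4547729492188, -3.9333038330078125), (124.34813690185547, 176.9685516357422), 8.31386947631836)
```

Emit:
servo_tool(series=[[15,[-0.009,0.002,0.004],[0.001,0,0.003]],[15,[-0.018,0.005,0.007],[0.003,0,0.006]],[15,[-0.027,0.007,0.01],[0.004,0.001,0.01]],[15,[-0.036,0.009,0.013],[0.005,0.001,0.013]],[15,[-0.045,0.011,0.016],[0.006,0.001,0.016]],[15,[-0.054,0.014,0.019],[0.008,0.001,0.02]],[15,[-0.063,0.016,0.022],[0.009,0.002,0.023]],[15,[-0.071,0.018,0.025],[0.01,0.002,0.026]],[15,[-0.077,0.02,0.028],[0.011,0.002,0.029]],[15,[-0.081,0.021,0.029],[0.012,0.002,0.03]]])

```text
time_s: 26.45
ee_pos: [0.6174, 0.0042, 0.0314]
tool_rot: [-0.146, 2.823, 0.022]
contact_force: [-3.4, -0.1, 0.7]
finger_gap: 0.0237
finger_force: 25.0
```

```bash
python3 rec.py; python3 plan.py 18 5.9 .612,.0035,.049; python3 cells.py
```

```text
[ 0.33   0.761 -0.632  2.2    1.701  0.419 -0.056] [0.617 0.004 0.031] t 26.45
t 26.45 grasp [0.6116 0.0036 0.0493] gap 0.0237 ff 25.00215768814087 F [-3.4 -0.1  0.7]
turn [-0.     0.001  0.   ]
.612,.0035,.049 [-0.    -0.     0.001] mm 0
40 [314. 198.] [ 0.7074 -0.0425  0.07  ] 0.073
363 [277. 212.] [0.6696 0.0402 0.0814] 0.0856
52 [315. 214.] [ 0.6704 -0.0445  0.0698] 0.0731
box rim ((668.519287109375, 9.856986999511719), (79.95035552978516, 177.27919006347656), 6.441224575042725)
```

Emit:
servo_tool(series=[[30,[0,0,0],[0,0,0]],[40,[0,0,0],[0,0,0]],[48,[0,0,0],[0,0,0]],[48,[0,0,-0.02],[0,0,0]],[48,[0,0,-0.06],[0,0,0]],[48,[0,0,-0.12],[0,0,0]],[48,[0.06,0,-0.19],[0,0,0]],[48,[0.14,0,-0.22],[0,0,0]],[48,[0.2,0,-0.22],[0,0,0]],[48,[0.2,0,-0.22],[0,0,0]]])

```text
time_s: 27.5
ee_pos: [0.4848, -0.01, 0.1047]
tool_rot: [-0.148, 2.826, 0.022]
contact_force: [0.7, 0.1, -0.1]
finger_gap: 0.0479
finger_force: 0.0
```

```bash
python3 rec.py; python3 cells.py; python3 - <<'E'
from h import *
for n in('top','side'):
    f=imaging.grab_frame(n);P=pts(f);hsv=cv2.cvtColor(f['frame'],cv2.COLOR_RGB2HSV)
    b=(hsv[...,0]>100)&(hsv[...,0]<125)&(hsv[...,1]>130)&(P[...,2]>.045)&(P[...,2]<.065)&(P[...,0]>.5)&(P[...,0]<.66)&(abs(P[...,1])<.2)
    w=np.radians(6);ex=np.array([np.cos(w),np.sin(w)]);ey=np.array([-ex[1],ex[0]]);q=P[b][:,:2];u=q@ex;v=q@ey;k=u<u.min()+.02
    print(n,'pull',(ex*(u.min()+.011)+ey*(v[k].min()+v[k].max())/2).round(4))
    (c,s,a)=cv2.minAreaRect((q*1000).astype(np.float32));print(a)
    if n=='side':s1=f['frame'][100:320,150:430,::-1]
    else:t1=f['frame'][120:320,130:440,::-1]
cv2.imwrite('pics/end.png',np.hstack([cv2.resize(s1,(400,314)),cv2.resize(t1,(400,314))]))
E
```

```text
[ 0.389  0.532 -0.672  2.449  1.762  0.346 -0.203] [ 0.485 -0.01   0.105] t 27.5
44 [314. 198.] [ 0.7077 -0.0416  0.0697] 0.0723
360 [277. 212.] [0.6703 0.0399 0.0808] 0.0845
50 [315. 214.] [ 0.6699 -0.0445  0.0698] 0.073
box rim ((654.3976440429688, 8.50189208984375), (109.05776977539062, 176.82269287109375), 6.287783622741699)
top pull [0.611  0.0044]
0.5583491921424866
side pull [0.611  0.0009]
6.34335470199585
```

View pics/end.png

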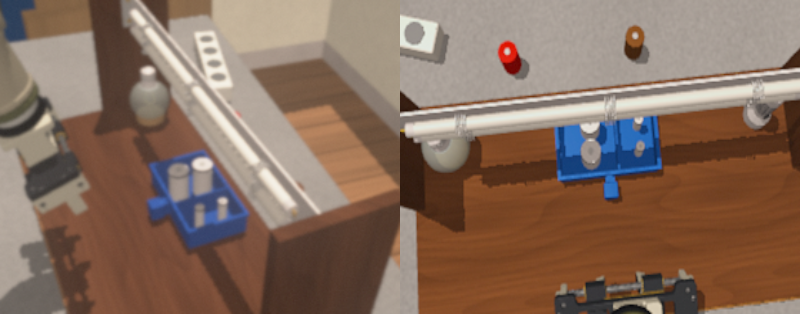

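The final picture shows the box centred under the bar's middle clip at about (610,150) and square to it, with the pull to the front. All four cells are standing, the bulb and torch are untouched, and the arm is clear. I'm handing it in.

```bash
python3 -c "
from plant import r
print(r.job_done())"
```

```text
the job is handed in; nothing more can be done
None
```

The job is handed in at about 28 s, though the hand-in returned no verdict: by the final camera check, all four cells stand upright in their bays, the box sits square under the clip bar within a few millimetres with its pull to the front, and the bulb, torch and tubes look undisturbed.

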